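# Set up the reading board for test cassettes

## Robot

A 6-joint arm with a two-finger parallel gripper is mounted at the origin on a cart in front of the work surface, level with it; the furniture and walls round the work are solid. World frame = base frame: x ahead of the robot, y to its left, z up, the work surface at z = 0. Lengths are in mm, angles in rad, forces in N, time in s.
With the tool pointing down it reaches from about 350 to 875 mm from the base axis. Payload 4.2 kg.
Tool frame: the origin (TCP) lies midway between the tips of the shut fingers; the grasp point (between the pads) lies 19 mm behind it (arm.grasp_offset is the distance from the TCP to the grasp point, in mm); z points along the fingers, y is the direction in which the jaws open and shut (so a half turn about z gives the same grasp; the last joint's range is limited). The gripper opens to 85 mm and grips with 20 to 120 N. Pads are 22 mm wide; open, the fingers measure 114 mm over their backs; the gripper's body (76 mm by 85 mm) begins 54 mm behind the grasp point. The pads swing forward as they close: fully open they stand 13 mm farther back than shut.
Start: joints at [1.576, 0.385, 0.008, 0, -1.194, -0.259], TCP at [156.896, 604.965, 231.312] pointing down, gripper open.
Joint ranges: [-3.14, 3.14], [-1.21, 2.06], [-1.07, 1.41], [-3.16, 2.05], [-2.99, -0.16], [-3.1, 3.1]. Speed limits (rad/s): [2.79, 2.79, 3.14, 3.14, 3.14, 3.14].

## Interface

Orientations are given as a unit quaternion [x, y, z, w].
In Python, from bench import arm gives the robot as it stands.
- The arm moves only by the tool move_arm, never from a script. Its argument "moves" is a list of rows, each an object with "gripper": the gripper's target within -1 to 1 (fully open at 1, half-way at 0, shut at -1); "xyz": the shift along the tool's x, y, z in cm, a list of three; "angular": the turn, a rotation vector about the tool's x, y, z in rad, a list of three. In form: [{"gripper": gripper, "xyz": [dx, dy, dz], "angular": [wx, wy, wz]}, ...]. A call has 1 to 10 rows; each row is the pose to reach, as a shift and turn from the pose commanded when the call began, along the tool's axes at that moment; what a row does not reach only later rows make up. A row lasts 1/8 s, in which the tool goes at most 62.5 mm and 10.7 degrees, less where a joint would pass 70% of its speed; a pose out of reach is approached as far as the arm can. A call with a gripper value outside its range is refused whole. The fingers move at their own pace and stop on an object; the grip force is fixed at half the most. Time passes only in rows, so rows that repeat a pose let the fingers close. It gives the time, the measured TCP pose, the force and the opening at its end, in the units of the state.
- arm.read_state(): the state, without advancing time (a new reading comes with each control period).
- arm.get_image(name): name is "scene" or "top" or "wrist"; returns (picture, depth): 480x640x3 uint8, blue, green, red; 480x640 float32, mm along the optical axis (not along the pixel's ray), 0 where there is no reading.
- arm.get_calibration(name): a dict with "camera_matrix" (3x3 intrinsics, pixels), "k1" (the pictures are not rectified: a ray, as slopes to the right and down, at radius r is drawn at 1 + k1 r^2 times it, then the intrinsics apply), "R" (3x3) and "t" (3): a world point X has camera coordinates R X + t. Camera axes: x right, y down, z forward; pixel columns grow to the right and rows downward; lengths in mm; the calibration is good to about 2 mm. A picture is of the moment at which its call begins: read the wrist's pose just before it. get_calibration takes no time and is no camera call; for the wrist camera it gives the pose at the moment of the call.
- arm.job_done(): hands the job in, once; it reports no verdict.
The state is a dict: "clock": time; "joints": joint angles; "joint_vel": joint speeds; "joint_efforts": joint torques, N m; "position": TCP position; "ee_rot": TCP orientation; "contact_force": force on the tool from outside, world axes, zero at the start; "wrist_torque": the same for the moment, N m; "gripper_width": finger opening in mm.
Only numpy, scipy, OpenCV 4.12 (cv2) and the standard library are available. Lean on these libraries where they do the work, as an engineer would, in place of code of your own. Each camera call takes 0.05 s, during which the arm holds its last target. There are 200 camera calls.

## Task

Get the reading board ready: pull up the fence's spring pin and turn it into its rest notch so that it stays out when you let go, slide the fence fully away from you to its far hole, and turn the pin back so that it drops fully home and locks the fence. Then lay the steel straightedge flat on the board, flush along the whole near face of the fence, let go of it, and lay every test cassette flat on the board on the near side of the straightedge, square to it, its plain end touching the straightedge's edge over the cassette's full width and its sample well towards you. Leave the red-lidded cup and the timer where they stand.

Things in the scene. Friction and masses are not known exactly. Their poses are not given: they have to be found in the camera images.
- pin_lift (a joint): height in m by which the spring pin is pulled up: 0 = fully down in a hole of the board (about 4.5 N of spring), at most 0.022 (about 8 N). The pin rides on the fence. Pulled up at least 0.017 it can be turned; in its rest notch it stays up at about 0.0135
- pin_turn (a joint): turn of the pin in rad, counter-clockwise seen from above: 0 = as it drops into its hole (range -0.05 to 1.3). A cross key on the pin must be lifted over a hump; at about 1.2 it sinks 2.5 mm into the rest notch and stays out. Below about 0.25 it can go fully down
- pin_handle (a point): centre of the red T-handle of the spring pin, a bar 50 mm long (its own x) x 14 mm wide (its y) x 18 mm high, on a vertical pin; 66 mm above the worktop when the pin is down; rises and turns with the pin. The dark collar below it ends 43 mm above the worktop
- fence (a joint): travel in m of the sliding fence along its own +x, away from the robot: 0 = parked at the near hole, 0.08 = far hole, against its end stop; slides with about 2 N when the pin is out. Only the two holes at 0 and 0.08 exist
- fence_face (a point): middle of the lower edge of the fence's face, level with the board's top. x points away from the robot, square to the face (which looks to -x), y along it, z up. The fence is an aluminium bar, face 140 mm long (y) x 14 mm high, 22 mm thick, with a block behind its middle (to x = +64 mm, 14 mm high) that carries the pin at x = +38 mm
- board: white board fixed to the worktop, 240 mm (x) x 300 mm (y) x 12 mm; origin at the centre of its underside, x away from the robot. The fence slides along its middle line: face at x = -35 mm when parked, +45 mm at the far hole. A tall analyser stands close on the right of the start pose (beyond y = -0.6 m): move left first; a tall carton stands behind right (x > 0.62, y < -0.25 m)
- straightedge_grip (a point): centre of the black grip block (16 mm in x, 42 mm long in y, 28 mm high) in the middle of the steel straightedge, 20 mm above its underside; the blade is 45 mm (x) x 240 mm (y) x 6 mm, the same on both sides, 0.25 to 0.4 kg
- straightedge: the straightedge; origin at the centre of its underside
- cassette1_mid (a point): centre of white test cassette 1, 80 mm long (x) x 30 mm (y) x 15 mm thick, 60 g, lying flat; x points to the plain end, beyond the result window; may be absent
- cassette1_well (a point): the blue-ringed round sample well on the top of cassette 1, 24 mm from its centre towards the other end (-x); may be absent
- cassette1: cassette 1; origin at the centre of its underside; may be absent
- cassette2_mid (a point): centre of white test cassette 2, 80 mm long (x) x 30 mm (y) x 15 mm thick, 60 g, lying flat; x points to the plain end, beyond the result window; may be absent
- cassette2_well (a point): the blue-ringed round sample well on the top of cassette 2, 24 mm from its centre towards the other end (-x); may be absent
- cassette2: cassette 2; origin at the centre of its underside; may be absent
- cassette3_mid (a point): centre of white test cassette 3, 80 mm long (x) x 30 mm (y) x 15 mm thick, 60 g, lying flat; x points to the plain end, beyond the result window; may be absent
- cassette3_well (a point): the blue-ringed round sample well on the top of cassette 3, 24 mm from its centre towards the other end (-x); may be absent
- cassette3: cassette 3; origin at the centre of its underside; may be absent
- cassette4_mid (a point): centre of white test cassette 4, 80 mm long (x) x 30 mm (y) x 15 mm thick, 60 g, lying flat; x points to the plain end, beyond the result window; may be absent
- cassette4_well (a point): the blue-ringed round sample well on the top of cassette 4, 24 mm from its centre towards the other end (-x); may be absent
- cassette4: cassette 4; origin at the centre of its underside; may be absent
- red_cup: specimen cup with red lid, 58 x 58 x 59 mm, a bystander; origin at the centre of its underside
- pink_timer: pink timer, 34 x 68 x 62 mm, a bystander; origin at the centre of its underside

How it is judged (in metres and radians):
On the way, in this order (a step that is already met when the one before it is completed fails the run):
1. the spring pin rests, let go of, in its notch, pulled out (value of joint pin_lift above 0.01 m and value of joint pin_turn above 0.9 rad and contact force between the fingers and anything else below 0.5 N), for 0.2 s.
2. the fence is at its far hole, the pin still out (value of joint fence above 0.076 m and value of joint pin_lift above 0.003 m), for 0.2 s.
3. the pin is fully down in the far hole, locking the fence (value of joint pin_lift below 0.003 m and value of joint pin_turn below 0.3 rad and value of joint fence above 0.076 m), for 0.2 s.
4. the straightedge lies flush against the fence's face, let go of (x of straightedge_grip in the frame of fence_face between -0.0255 and -0.0215 m and y of straightedge_grip in the frame of fence_face between -0.05 and 0.05 m and z of straightedge_grip in the frame of fence_face between 0.017 and 0.023 m and angle between the y axis of straightedge_grip and the y axis of fence_face, either way round below 0.025 rad and angle between straightedge_grip's own z axis and vertical below 0.03 rad and contact force between the fingers and anything else below 0.5 N), for 0.2 s.
At the end, for the whole second after the job is handed in: Fence within 4 mm of its far stop, pin home; straightedge flat, centred on the face within 50 mm, gap under 3 mm, within 0.025 rad; each cassette flat, plain end within 3 mm of the straightedge, within 0.08 rad of square and within its length, well to the near side; all at rest (all of step 3 and x of straightedge_grip in the frame of fence_face between -0.0255 and -0.0215 m and y of straightedge_grip in the frame of fence_face between -0.05 and 0.05 m and z of straightedge_grip in the frame of fence_face between 0.017 and 0.023 m and angle between the y axis of straightedge_grip and the y axis of fence_face, either way round below 0.025 rad and angle between each of straightedge_grip, cassette1_mid, cassette2_mid, cassette3_mid, cassette4_mid's own z axis and vertical below 0.03 rad and linear speed of each of straightedge, cassette1, cassette2, cassette3, cassette4 below 0.02 m/s and (x of cassette1_mid in the frame of straightedge_grip between -0.066 and -0.061 m or x of cassette1_mid in the frame of straightedge_grip between 0.061 and 0.066 m) and y of cassette1_mid in the frame of straightedge_grip between -0.108 and 0.108 m and x of each of cassette1_mid, cassette2_mid, cassette3_mid, cassette4_mid in the frame of fence_face below -0.08 m and x of each of cassette1_well, cassette2_well, cassette3_well, cassette4_well in the frame of fence_face below -0.1 m and angle between the x axis of each of cassette1_mid, cassette2_mid, cassette3_mid, cassette4_mid and the x axis of fence_face, either way round below 0.08 rad and z of cassette1_mid in the frame of fence_face between 0.004 and 0.011 m and (x of cassette2_mid in the frame of straightedge_grip between -0.066 and -0.061 m or x of cassette2_mid in the frame of straightedge_grip between 0.061 and 0.066 m) and y of cassette2_mid in the frame of straightedge_grip between -0.108 and 0.108 m and z of cassette2_mid in the frame of fence_face between 0.004 and 0.011 m and (x of cassette3_mid in the frame of straightedge_grip between -0.066 and -0.061 m or x of cassette3_mid in the frame of straightedge_grip between 0.061 and 0.066 m) and y of cassette3_mid in the frame of straightedge_grip between -0.108 and 0.108 m and z of cassette3_mid in the frame of fence_face between 0.004 and 0.011 m and (x of cassette4_mid in the frame of straightedge_grip between -0.066 and -0.061 m or x of cassette4_mid in the frame of straightedge_grip between 0.061 and 0.066 m) and y of cassette4_mid in the frame of straightedge_grip between -0.108 and 0.108 m and z of cassette4_mid in the frame of fence_face between 0.004 and 0.011 m); the robot touches nothing.
It fails at once if the red-lidded cup or the timer is pushed more than 3 cm (distance of any of red_cup, pink_timer from where it was at the start of the episode above 0.03 m).
Of cassette1, cassette2, cassette3, cassette4 only 3 to 4 are there at a start; the rules pass over those that are not, and their reading is None.
At some moment in a run one of cassette1, cassette2, cassette3, cassette4 may be knocked a few centimetres aside while the robot is not near it.
Once in a run the grip may slacken for a moment while it holds something.
It also fails if it takes over 210 s, if anything falls off the work surface, if the arm or the gripper's body presses on something with over 40 N, if the wrist force passes 120 N, or if a joint passes its speed limit or range.

## Working session

There is one attempt and no reset: what is moved stays moved. The work goes in short steps, Python scripts to look and compute and a tool call to move; the robot and the scene stay as the last step left them, time stands still between calls to the robot, and variables do not carry over. Pictures are saved under pics/ and viewed, about 12 in all and at most 16, crops included, and the job is handed in when it is done.

Besides the shell and the picture viewer there is one more tool, called by a JSON object that holds its "name" and its "arguments". move_arm: Moves the arm, as the interface text tells. Its arguments: {"type":"object","properties":{"moves":{"type":"array","items":{"type":"object","properties":{"gripper":{"type":"number"},"xyz":{"type":"array","items":{"type":"number"}},"angular":{"type":"array","items":{"type":"number"}}}}}},"required":["moves"]}

```bash
ls; mkdir -p pics; cat > h.py <<'E'
import numpy as np, cv2
from bench import arm
from scipy.spatial.transform import Rotation as Rot
def snap(n,name):
    c=arm.get_calibration(n); im,d=arm.get_image(n); cv2.imwrite(f'pics/{name}.png',im); np.savez(f'pics/{name}.npz',d=d,K=c['camera_matrix'],k1=c['k1'],R=c['R'],t=c['t']); return im,d,c
def load(name):
    z=dict(np.load(f'pics/{name}.npz')); return cv2.imread(f'pics/{name}.png'),z['d'],dict(camera_matrix=z['K'],k1=float(z['k1']),R=z['R'],t=z['t'])
def rays(c,uv):
    K=np.array(c['camera_matrix'],float); uv=np.asarray(uv,float).reshape(-1,1,2)
    p=cv2.undistortPoints(uv,K,np.array([c['k1'],0,0,0,0.]),None,None).reshape(-1,2)
    return np.c_[p,np.ones(len(p))]
def onplane(c,uv,z):
    R=np.array(c['R']);t=np.array(c['t']).ravel(); d=rays(c,uv)@R; o=-R.T@t
    return o+d*((z-o[2])/d[:,2])[:,None]
def bydepth(c,uv,dep):
    R=np.array(c['R']);t=np.array(c['t']).ravel()
    return (rays(c,uv)*np.asarray(dep).reshape(-1,1)-t)@R
E
python3 - <<'E'
from h import *
s=arm.read_state()
for k in s: print(k,np.round(s[k],3))
print(arm.grasp_offset)
print(np.round(Rot.from_quat(s['ee_rot']).as_matrix(),3))
for n in('top','scene'):
    im,d,c=snap(n,n+'0'); print(n,np.round(np.array(c['R']),3),c['t'],c['k1'])
E
```

```text
pics
clock 0.0
joints [ 1.576e+00  3.860e-01  7.000e-03 -1.000e-03 -1.194e+00 -2.590e-01]
joint_vel [-0.001  0.    -0.    -0.    -0.001  0.001]
joint_efforts [ 1.0000e-03 -3.9229e+01  1.8840e+01  4.1860e+00 -5.0000e-03 -0.0000e+00]
position [156.764 604.4   230.199]
ee_rot [ 0.992 -0.127 -0.     0.001]
contact_force [-0.806 -0.172 -0.055]
wrist_torque [-0.07   0.06   0.004]
gripper_width 85.452
18.700000000000003
[[ 0.968 -0.251 -0.   ]
 [-0.251 -0.968 -0.002]
 [ 0.     0.002 -1.   ]]
top [[ 0.098 -0.995  0.004]
 [-0.968 -0.097 -0.231]
 [ 0.23   0.019 -0.973]] [ -19.84854323  549.63876946 1256.60276262] 0.0035128415109161467
scene [[ 0.523 -0.852  0.018]
 [-0.51  -0.329 -0.794]
 [ 0.683  0.407 -0.607]] [-275.90684689  353.46589879  922.9973063 ] -0.10946001111508591
```

View pics/top0.png

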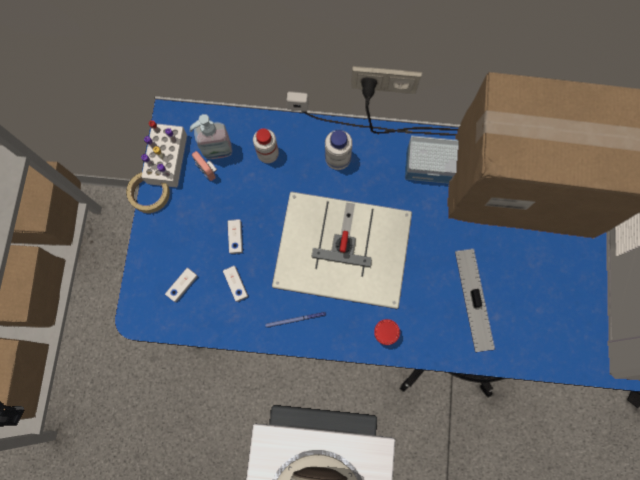

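View pics/scene0.png

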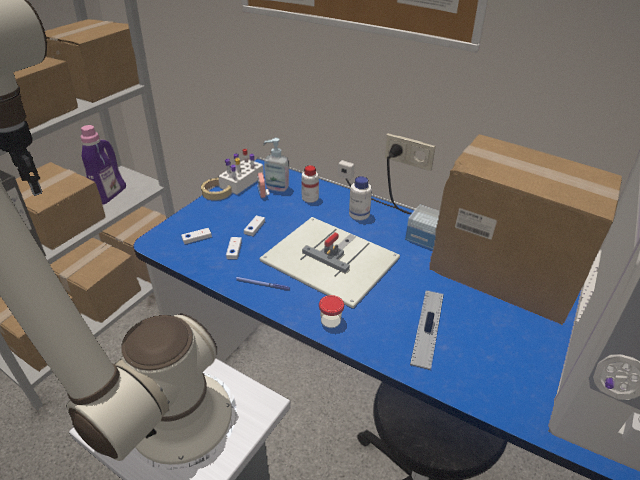

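The top view shows three cassettes at about (235,236), (181,285) and (235,283). The red handle is at (344,241), the fence bar at (342,257), the board centre at (343,248), the straightedge at (475,299) and the cup at (387,333). The scene view agrees.

```bash
python3 - <<'E'
from h import *
im,d,c=load('top0'); print(c['camera_matrix'][0,0])
hsv=cv2.cvtColor(im,cv2.COLOR_BGR2HSV); H,S,V=cv2.split(hsv)
def comps(m,amin,box):
    x0,y0,x1,y1=box; mm=np.zeros_like(m); mm[y0:y1,x0:x1]=m[y0:y1,x0:x1]
    cs,_=cv2.findContours(mm,cv2.RETR_EXTERNAL,cv2.CHAIN_APPROX_NONE)
    return [k for k in cs if cv2.contourArea(k)>=amin]
def rep(k,z,name):
    P=onplane(c,k.reshape(-1,2),z)[:,:2].astype(np.float32); (cx,cy),(w,h),a=cv2.minAreaRect(P)
    b=cv2.boxPoints(((cx,cy),(w,h),a)); e=[b[1]-b[0],b[2]-b[1]]; L=max(e,key=np.linalg.norm)
    print(name,np.round([cx,cy,w,h],1),'long axis ang',round(np.degrees(np.arctan2(L[1],L[0])),1))
white=((S<70)&(V>150)).astype(np.uint8)*255
for k in comps(white,100,(160,210,260,310)): rep(k,15,'cass')
board=((H<40)&(V>150)&(S<80)).astype(np.uint8)*255
for k in comps(board,3000,(265,185,420,310)): rep(k,12,'board')
for z in (75,): 
    red=(((H<8)|(H>172))&(S>150)&(V>90)).astype(np.uint8)*255
    for k in comps(red,20,(320,220,370,260)): rep(k,z,'handle')
for k in comps(red,20,(365,310,410,350)): rep(k,59,'cup')
nb=((S<110)&(V>60)).astype(np.uint8)*255
for k in comps(nb,500,(445,240,510,360)): rep(k,6,'se')
blk=(V<60).astype(np.uint8)*255
for k in comps(blk,30,(460,280,490,320)): rep(k,34,'grip')
bl=((H>100)&(H<130)&(S>80)&(V<150)).astype(np.uint8)*255
gray=((V<140)&(S<80)).astype(np.uint8)*255
for k in comps(gray,100,(285,195,400,300)): rep(k,26,'gray')
cv2.imwrite('pics/c0.png',cv2.resize(im[190:310,150:410],None,fx=3,fy=3,interpolation=cv2.INTER_CUBIC))
print(bydepth(c,[[344,241],[475,299],[235,236],[204,163]],[d[241,344],d[299,475],d[236,235],d[163,204]]))
E
```

```text
578.7900427016904
cass [443.8 365.3  29.9  80.4] long axis ang -32.2
cass [459.2 240.3  80.4  29.7] long axis ang 29.8
cass [572.5 256.3  80.9  28.6] long axis ang 7.9
board [567.4  -3.3 296.9 236.7] long axis ang 86.0
handle [569.5  -4.   13.3  48.2] long axis ang -5.7
cup [ 376.  -118.9   52.9   53.4] long axis ang -84.3
se [ 478.4 -321.2  241.9   47.8] long axis ang 13.9
grip [ 475.8 -318.7   41.8   19. ] long axis ang 13.6
gray [589.4  -6.5 140.  163.8] long axis ang -3.3
[[ 569.89195459   -4.95620677   73.58281691]
 [ 473.98614011 -317.51536254   30.03088001]
 [ 571.86766728  254.25544372   12.52901583]
 [ 730.32173991  342.64815693   60.01906709]]
```

View pics/c0.png

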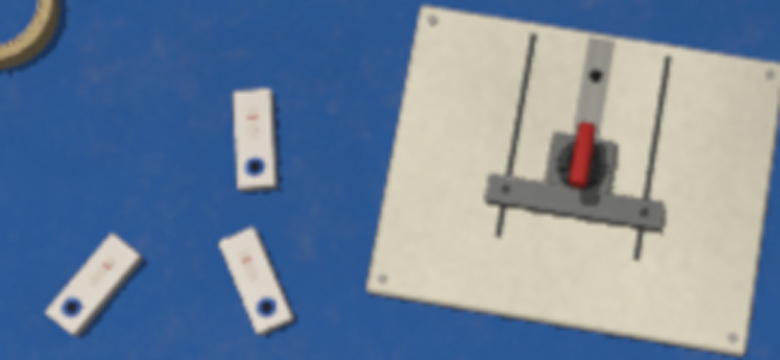

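```bash
cat >> h.py <<'E'
def plan(x,y,z,yaw):
    """tool-frame shift (cm) and rotvec to put TCP at x,y,z mm with tool x at yaw deg, pointing down"""
    s=arm.read_state(); Rc=Rot.from_quat(s['ee_rot']); p=np.array(s['position'])
    Rt=Rot.from_euler('z',yaw,degrees=True)*Rot.from_euler('x',180,degrees=True)
    m=Rc.as_matrix()
    print('t',round(s['clock'],2),'pos',np.round(p,1),'yaw',round(np.degrees(np.arctan2(m[1,0],m[0,0])),1),'w',round(s['gripper_width'],1),'F',np.round(s['contact_force'],1))
    print('xyz cm',np.round(Rc.inv().apply(np.array([x,y,z])-p)/10,2),'ang',np.round((Rc.inv()*Rt).as_rotvec(),3))
E
python3 -c "
from h import *
plan(545,-2,190,-4.5)"
```

```text
t 0.1 pos [156.8 604.5 230.3] yaw -14.5 w 85.7 F [ 0.4 -0.5  0. ]
xyz cm [52.81 48.94  4.14] ang [ 0.002  0.    -0.175]
```

{"name": "move_arm", "arguments": {"moves": [{"gripper": 0,"xyz": [52.8,48.9,0],"angular": [0,0,-0.175]},{"gripper": 0,"xyz": [52.8,48.9,0],"angular": [0,0,-0.175]},{"gripper": 0,"xyz": [52.8,48.9,0],"angular": [0,0,-0.175]},{"gripper": 0,"xyz": [52.8,48.9,0],"angular": [0,0,-0.175]},{"gripper": 0,"xyz": [52.8,48.9,0],"angular": [0,0,-0.175]},{"gripper": 0,"xyz": [52.8,48.9,0],"angular": [0,0,-0.175]},{"gripper": 0,"xyz": [52.8,48.9,0],"angular": [0,0,-0.175]},{"gripper": 0,"xyz": [52.8,48.9,0],"angular": [0,0,-0.175]},{"gripper": 0,"xyz": [52.8,48.9,0],"angular": [0,0,-0.175]},{"gripper": 0,"xyz": [52.8,48.9,0],"angular": [0,0,-0.175]}]}}

```text
clock: 1.35
position: [494.8, 76.9, 231.2]
ee_rot: [0.999, -0.039, -0.0, -0.0]
contact_force: [0.8, 1.1, 0.2]
gripper_width: 42.5
```

{"name": "move_arm", "arguments": {"moves": [{"gripper": 0,"xyz": [0,0,0],"angular": [0,0,0]}]}}

```text
clock: 1.48
position: [495.2, 75.2, 230.5]
ee_rot: [0.999, -0.043, -0.001, 0.0]
contact_force: [-0.5, 0.5, -0.1]
gripper_width: 42.6
```

```bash
python3 -c "
from h import *
plan(545,-2,190,-4.5)"
```

```text
t 1.48 pos [495.2  75.2 230.5] yaw -4.9 w 42.6 F [-0.5  0.5 -0.1]
xyz cm [5.63 7.26 4.05] ang [ 0.001  0.001 -0.007]
```

{"name": "move_arm", "arguments": {"moves": [{"gripper": 0,"xyz": [5.6,7.3,4.0],"angular": [0,0,0]},{"gripper": 0,"xyz": [5.6,7.3,4.0],"angular": [0,0,0]},{"gripper": 0,"xyz": [5.6,7.3,4.0],"angular": [0,0,0]},{"gripper": 0,"xyz": [5.6,7.3,4.0],"angular": [0,0,0]}]}}

```text
clock: 1.98
position: [543.9, 2.4, 191.4]
ee_rot: [0.999, -0.039, -0.0, -0.0]
contact_force: [-0.3, -0.4, 0.0]
gripper_width: 42.7
```

```bash
python3 - <<'E'
from h import *
plan(570,-4,49,-5)
im,d,c=snap('wrist','w1'); print(np.round(-np.array(c['R']).T@np.array(c['t']).ravel(),1), np.round(c['R'],2).tolist())
hsv=cv2.cvtColor(im,cv2.COLOR_BGR2HSV); H,S,V=cv2.split(hsv)
red=(((H<8)|(H>172))&(S>150)&(V>60)).astype(np.uint8)*255
cs,_=cv2.findContours(red,cv2.RETR_EXTERNAL,cv2.CHAIN_APPROX_NONE)
for k in cs:
    if cv2.contourArea(k)>150:
        P=onplane(c,k.reshape(-1,2),75)[:,:2].astype(np.float32); r=cv2.minAreaRect(P); b=cv2.boxPoints(r); e=max([b[1]-b[0],b[2]-b[1]],key=np.linalg.norm); print(np.round(r[0],1),np.round(r[1],1),np.degrees(np.arctan2(e[1],e[0])))
E
```

```text
t 1.98 pos [543.9   2.4 191.4] yaw -4.5 w 42.7 F [-0.3 -0.4  0. ]
xyz cm [ 2.66  0.44 14.24] ang [-0.     0.     0.009]
[614.5  -2.2 333.8] [[-0.08, -1.0, 0.0], [-0.96, 0.07, 0.28], [-0.28, 0.02, -0.96]]
[571.4  -2.7] [13.1 49.1] -3.8219132
```

View pics/w1.png

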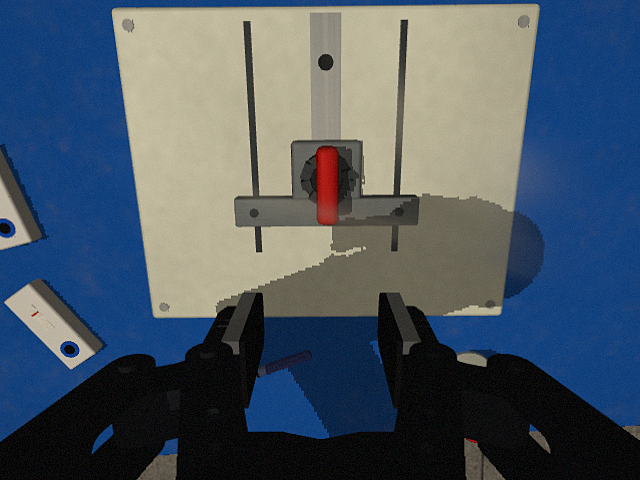

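The wrist view shows the red handle at about (327,185), aligned with the board, and the far hole at (326,62). The handle measures 49x13 mm, as it should.

```bash
python3 - <<'E'
from h import *
plan(571,-3,49,-4)
im,d,c=load('w1')
P=onplane(c,[[112,8],[539,5],[500,316],[155,318],[326,62]],12)[:,:2]; print(np.round(P,1),P[:4].mean(0))
a=lambda v:np.degrees(np.arctan2(v[1],v[0]))
print(a(P[0]-P[3]),a(P[1]-P[2]),a(P[0]-P[1])-90,a(P[3]-P[2])-90)
E
```

```text
t 2.02 pos [544.    2.7 191.8] yaw -4.4 w 42.6 F [-0.5 -0.   0.2]
xyz cm [ 2.73  0.36 14.28] ang [-0.    -0.001 -0.007]
[[ 695.7  135.8]
 [ 674.6 -158.1]
 [ 438.2 -142. ]
 [ 459.2  151.5]
 [ 650.1   -9.1]] [566.91983812  -3.21050878]
-3.801667226817916 -3.9056399686040577 -4.10947479509305 -4.10869152483852
```

{"name": "move_arm", "arguments": {"moves": [{"gripper": 0,"xyz": [2.7,0.4,10],"angular": [0,0,-0.007]},{"gripper": 0,"xyz": [2.7,0.4,10],"angular": [0,0,-0.007]},{"gripper": 0,"xyz": [2.7,0.4,13],"angular": [0,0,-0.007]},{"gripper": 0,"xyz": [2.7,0.4,14.2],"angular": [0,0,-0.007]},{"gripper": 0,"xyz": [2.7,0.4,14.2],"angular": [0,0,-0.007]},{"gripper": 0,"xyz": [2.7,0.4,14.2],"angular": [0,0,-0.007]}]}}

```text
clock: 2.78
position: [571.8, -3.9, 51.0]
ee_rot: [0.999, -0.035, 0.002, -0.0]
contact_force: [0.0, -0.7, 0.6]
gripper_width: 42.9
```

{"name": "move_arm", "arguments": {"moves": [{"gripper": -1,"xyz": [0,0,0],"angular": [0,0,0]},{"gripper": -1,"xyz": [0,0,0],"angular": [0,0,0]},{"gripper": -1,"xyz": [0,0,0],"angular": [0,0,0]},{"gripper": -1,"xyz": [0,0,0],"angular": [0,0,0]},{"gripper": -1,"xyz": [0,0,0],"angular": [0,0,0]}]}}

```text
clock: 3.4
position: [571.7, -4.1, 50.6]
ee_rot: [0.999, -0.036, 0.001, -0.0]
contact_force: [-0.5, 2.9, 5.7]
gripper_width: 12.7
```

{"name": "move_arm", "arguments": {"moves": [{"gripper": -1,"xyz": [0,0,-0.7],"angular": [0,0,0]},{"gripper": -1,"xyz": [0,0,-1.4],"angular": [0,0,0]},{"gripper": -1,"xyz": [0,0,-2.0],"angular": [0,0,0]},{"gripper": -1,"xyz": [0,0,-2.0],"angular": [0,0,0]}]}}

```text
clock: 3.9
position: [571.2, -4.2, 69.4]
ee_rot: [0.999, -0.036, 0.001, -0.0]
contact_force: [4.7, 2.9, -8.4]
gripper_width: 13.1
```

{"name": "move_arm", "arguments": {"moves": [{"gripper": -1,"xyz": [0,0,-0.1],"angular": [0,0,0]},{"gripper": -1,"xyz": [0,0,-0.1],"angular": [0,0,-0.17]},{"gripper": -1,"xyz": [0,0,-0.1],"angular": [0,0,-0.34]},{"gripper": -1,"xyz": [0,0,-0.1],"angular": [0,0,-0.51]},{"gripper": -1,"xyz": [0,0,-0.1],"angular": [0,0,-0.68]},{"gripper": -1,"xyz": [0,0,-0.1],"angular": [0,0,-0.85]},{"gripper": -1,"xyz": [0,0,-0.1],"angular": [0,0,-1.02]},{"gripper": -1,"xyz": [0,0,-0.1],"angular": [0,0,-1.2]},{"gripper": -1,"xyz": [0,0,-0.1],"angular": [0,0,-1.2]}]}}

```text
clock: 5.03
position: [571.2, -4.1, 69.9]
ee_rot: [0.845, 0.535, 0.001, -0.0]
contact_force: [4.0, 3.5, -7.6]
gripper_width: 13.0
```

```bash
python3 -c "
from h import *
plan(571,-3.5,69,64.7)"
```

```text
t 5.03 pos [571.2  -4.1  69.9] yaw 64.7 w 13.0 F [ 4.   3.5 -7.6]
xyz cm [ 0.04 -0.05  0.09] ang [ 0.001 -0.001 -0.   ]
```

{"name": "move_arm", "arguments": {"moves": [{"gripper": -1,"xyz": [0,0,0.3],"angular": [0,0,0]},{"gripper": -1,"xyz": [0,0,0.6],"angular": [0,0,0]},{"gripper": -1,"xyz": [0,0,0.6],"angular": [0,0,0]}]}}

```text
clock: 5.4
position: [571.3, -4.1, 64.2]
ee_rot: [0.845, 0.535, 0.001, 0.0]
contact_force: [3.8, 4.5, -6.6]
gripper_width: 13.3
```

{"name": "move_arm", "arguments": {"moves": [{"gripper": 0,"xyz": [0,0,0],"angular": [0,0,0]},{"gripper": 0,"xyz": [0,0,0],"angular": [0,0,0]},{"gripper": 0,"xyz": [0,0,0],"angular": [0,0,0]},{"gripper": 0,"xyz": [0,0,-3],"angular": [0,0,0]},{"gripper": 0,"xyz": [-4,0,-8],"angular": [0,0,0]},{"gripper": 0,"xyz": [-4,0,-8],"angular": [0,0,0]},{"gripper": 0,"xyz": [-4,0,-8],"angular": [0,0,0]}]}}

```text
clock: 6.28
position: [553.2, -40.9, 144.4]
ee_rot: [0.845, 0.534, 0.0, -0.0]
contact_force: [0.2, -0.7, -0.3]
gripper_width: 43.1
```

```bash
python3 - <<'E'
from h import *
plan(571,-3.5,63.5,64.7)
im,d,c=snap('wrist','w2')
H,S,V=cv2.split(cv2.cvtColor(im,cv2.COLOR_BGR2HSV))
red=(((H<8)|(H>172))&(S>150)&(V>60)).astype(np.uint8)*255
cs,_=cv2.findContours(red,cv2.RETR_EXTERNAL,cv2.CHAIN_APPROX_NONE)
for k in cs:
    if cv2.contourArea(k)>150:
        m=np.zeros_like(red); cv2.drawContours(m,[k],-1,255,-1); q=np.argwhere((m>0)&(d>0))[:,::-1]
        print('top z',np.percentile(bydepth(c,q,d[q[:,1],q[:,0]])[:,2],[50,80]))
        P=onplane(c,k.reshape(-1,2),88.5)[:,:2].astype(np.float32); r=cv2.minAreaRect(P); b=cv2.boxPoints(r); e=max([b[1]-b[0],b[2]-b[1]],key=np.linalg.norm); print(np.round(r[0],1),np.round(r[1],1),np.degrees(np.arctan2(e[1],e[0])))
E
```

```text
t 6.28 pos [553.2 -40.9 144.4] yaw 64.6 w 43.1 F [ 0.2 -0.7 -0.3]
xyz cm [4.14 0.   8.09] ang [-0.    -0.    -0.002]
top z [57.98629323 58.5760688 ]
[ 414.3 -113. ] [38.9 12.7] 28.382223
top z [58.18146532 59.06394097]
[392.9 -82.9] [22.1  5. ] 20.558449
top z [87.75688897 88.4663024 ]
[570.6  -2.4] [48.8 13.3] 65.15375
```

The pin is resting in its notch: handle top at 88 mm, which is lift 13.5, turned 69°. I'll regrip it next.

{"name": "move_arm", "arguments": {"moves": [{"gripper": 0,"xyz": [4.1,0,4],"angular": [0,0,0]},{"gripper": 0,"xyz": [4.1,0,5],"angular": [0,0,0]},{"gripper": 0,"xyz": [4.1,0,8.1],"angular": [0,0,0]},{"gripper": 0,"xyz": [4.1,0,8.1],"angular": [0,0,0]},{"gripper": -1,"xyz": [4.1,0,8.1],"angular": [0,0,0]},{"gripper": -1,"xyz": [4.1,0,8.1],"angular": [0,0,0]},{"gripper": -1,"xyz": [4.1,0,8.1],"angular": [0,0,0]},{"gripper": -1,"xyz": [4.1,0,8.1],"angular": [0,0,0]}]}}

```text
clock: 7.32
position: [572.2, -3.5, 64.6]
ee_rot: [0.845, 0.535, 0.001, 0.001]
contact_force: [-0.8, -0.6, 3.9]
gripper_width: 13.0
```

{"name": "move_arm", "arguments": {"moves": [{"gripper": -1,"xyz": [0.5,1.3,0],"angular": [0,0,0]},{"gripper": -1,"xyz": [1.0,2.6,0],"angular": [0,0,0]},{"gripper": -1,"xyz": [1.5,3.9,0],"angular": [0,0,0]},{"gripper": -1,"xyz": [2.0,5.2,0],"angular": [0,0,0]},{"gripper": -1,"xyz": [2.5,6.4,0],"angular": [0,0,0]},{"gripper": -1,"xyz": [2.85,7.25,0],"angular": [0,0,0]},{"gripper": -1,"xyz": [2.93,7.47,0],"angular": [0,0,0]},{"gripper": -1,"xyz": [2.93,7.47,0],"angular": [0,0,0]}]}}

```text
clock: 8.32
position: [651.6, -9.1, 64.6]
ee_rot: [0.845, 0.535, 0.0, 0.0]
contact_force: [-1.2, 1.1, 6.5]
gripper_width: 12.6
```

{"name": "move_arm", "arguments": {"moves": [{"gripper": -1,"xyz": [0.06,0.14,0],"angular": [0,0,0]},{"gripper": -1,"xyz": [0.06,0.14,0],"angular": [0,0,0]},{"gripper": -1,"xyz": [0.06,0.14,0],"angular": [0,0,0]}]}}

```text
clock: 8.7
position: [651.8, -9.1, 64.5]
ee_rot: [0.845, 0.535, -0.001, -0.001]
contact_force: [-4.6, 2.5, 7.8]
gripper_width: 12.7
```

{"name": "move_arm", "arguments": {"moves": [{"gripper": -1,"xyz": [0,0,-0.4],"angular": [0,0,0]},{"gripper": -1,"xyz": [0,0,-0.75],"angular": [0,0,0]},{"gripper": -1,"xyz": [0,0,-0.75],"angular": [0,0,0]}]}}

```text
clock: 9.07
position: [651.6, -9.1, 69.3]
ee_rot: [0.845, 0.534, -0.001, -0.001]
contact_force: [-0.9, 1.6, -8.7]
gripper_width: 12.7
```

{"name": "move_arm", "arguments": {"moves": [{"gripper": -1,"xyz": [0,0,-0.1],"angular": [0,0,0.17]},{"gripper": -1,"xyz": [0,0,-0.1],"angular": [0,0,0.34]},{"gripper": -1,"xyz": [0,0,-0.1],"angular": [0,0,0.51]},{"gripper": -1,"xyz": [0,0,-0.1],"angular": [0,0,0.68]},{"gripper": -1,"xyz": [0,0,-0.1],"angular": [0,0,0.85]},{"gripper": -1,"xyz": [0,0,-0.1],"angular": [0,0,1.02]},{"gripper": -1,"xyz": [0,0,-0.1],"angular": [0,0,1.2]},{"gripper": -1,"xyz": [0,0,-0.1],"angular": [0,0,1.2]}]}}

```text
clock: 10.07
position: [651.7, -9.6, 70.5]
ee_rot: [0.999, -0.035, -0.002, 0.0]
contact_force: [-0.7, 0.7, -8.2]
gripper_width: 13.0
```

{"name": "move_arm", "arguments": {"moves": [{"gripper": -1,"xyz": [0,0,0.5],"angular": [0,0,0]},{"gripper": -1,"xyz": [0,0,1.0],"angular": [0,0,0]},{"gripper": -1,"xyz": [0,0,1.5],"angular": [0,0,0]},{"gripper": -1,"xyz": [0,0,1.9],"angular": [0,0,0]},{"gripper": -1,"xyz": [0,0,1.9],"angular": [0,0,0]}]}}

```text
clock: 10.7
position: [652.0, -9.5, 52.4]
ee_rot: [0.999, -0.036, -0.001, 0.0]
contact_force: [-4.0, -0.3, -5.0]
gripper_width: 12.9
```

{"name": "move_arm", "arguments": {"moves": [{"gripper": 0,"xyz": [0,0,0],"angular": [0,0,0]},{"gripper": 0,"xyz": [0,0,0],"angular": [0,0,0]},{"gripper": 0,"xyz": [0,0,0],"angular": [0,0,0]},{"gripper": 0,"xyz": [0,0,-3],"angular": [0,0,0]},{"gripper": 0,"xyz": [-3,0,-8],"angular": [0,0,0]},{"gripper": 0,"xyz": [-7,0,-12],"angular": [0,0,0]},{"gripper": 0,"xyz": [-9,0,-15],"angular": [0,0,0]},{"gripper": 0,"xyz": [-9,0,-15],"angular": [0,0,0]}]}}

```text
clock: 11.7
position: [564.1, -2.3, 207.2]
ee_rot: [0.999, -0.035, 0.004, -0.001]
contact_force: [0.5, -0.6, 0.1]
gripper_width: 42.4
```

```bash
python3 - <<'E'
from h import *
plan(474,-318.5,150,-76.2)
im,d,c=snap('wrist','w3')
H,S,V=cv2.split(cv2.cvtColor(im,cv2.COLOR_BGR2HSV))
red=(((H<8)|(H>172))&(S>150)&(V>60)).astype(np.uint8)*255
cs,_=cv2.findContours(red,cv2.RETR_EXTERNAL,cv2.CHAIN_APPROX_NONE)
for k in cs:
    if cv2.contourArea(k)>150:
        m=np.zeros_like(red); cv2.drawContours(m,[k],-1,255,-1); q=np.argwhere((m>0)&(d>0))[:,::-1]
        print('top z',np.percentile(bydepth(c,q,d[q[:,1],q[:,0]])[:,2],[50,80]))
        P=onplane(c,k.reshape(-1,2),75)[:,:2].astype(np.float32); r=cv2.minAreaRect(P); b=cv2.boxPoints(r); e=max([b[1]-b[0],b[2]-b[1]],key=np.linalg.norm); print(np.round(r[0],1),np.round(r[1],1),np.degrees(np.arctan2(e[1],e[0])))
E
```

```text
t 11.7 pos [564.1  -2.3 207.2] yaw -4.0 w 42.4 F [ 0.5 -0.6  0.1]
xyz cm [-6.81 32.19  5.58] ang [-0.008 -0.006  1.259]
top z [58.07182746 58.79584022]
[ 374.4 -109.4] [15.5 13.5] 1.169445
top z [74.2502059  75.05465359]
[649.9  -8.6] [13.4 48.3] -4.3784103
```

View pics/w3.png

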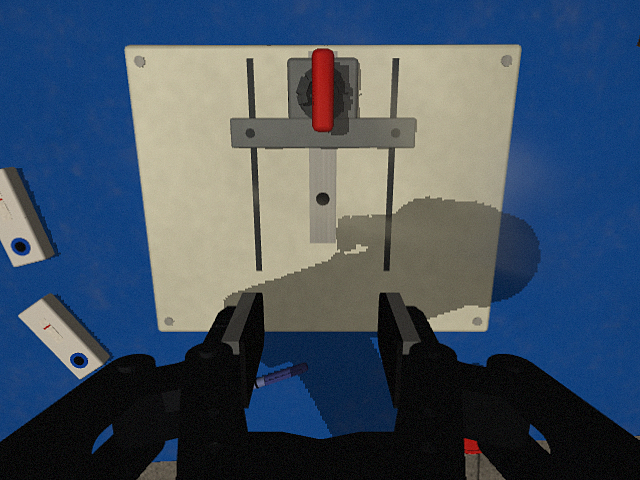

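The pin is home with the handle at (322,90): top at 75 mm, turn 0, fence 79 mm along. The straightedge is next.

{"name": "move_arm", "arguments": {"moves": [{"gripper": 0.6,"xyz": [-8,26.4,2],"angular": [0,0,1.259]},{"gripper": 0.6,"xyz": [-8,26.4,2],"angular": [0,0,1.259]},{"gripper": 0.6,"xyz": [-8,26.4,2],"angular": [0,0,1.259]},{"gripper": 0.6,"xyz": [-8,26.4,2],"angular": [0,0,1.259]},{"gripper": 0.6,"xyz": [-8,26.4,2],"angular": [0,0,1.259]},{"gripper": 0.6,"xyz": [-8,26.4,2],"angular": [0,0,1.259]},{"gripper": 0.6,"xyz": [-8,26.4,2],"angular": [0,0,1.259]},{"gripper": 0.6,"xyz": [-8,26.4,2],"angular": [0,0,1.259]},{"gripper": 0.6,"xyz": [-8,26.4,2],"angular": [0,0,1.259]}]}}

```text
clock: 12.88
position: [464.4, -260.3, 182.0]
ee_rot: [0.787, -0.617, -0.001, 0.0]
contact_force: [-0.9, -0.3, 0.9]
gripper_width: 68.2
```

```bash
python3 - <<'E'
from h import *
plan(474,-318.5,28,-76.2)
im,d,c=snap('wrist','w4')
H,S,V=cv2.split(cv2.cvtColor(im,cv2.COLOR_BGR2HSV))
for nm,m,z,A in(('blade',(S<110)&(V>70),6,3000),('grip',(V<45),34,300)):
  cs,_=cv2.findContours(cv2.morphologyEx(m.astype(np.uint8)*255,cv2.MORPH_OPEN,np.ones((3,3))),cv2.RETR_EXTERNAL,cv2.CHAIN_APPROX_NONE)
  for k in cs:
    if cv2.contourArea(k)>A:
        P=onplane(c,k.reshape(-1,2),z)[:,:2].astype(np.float32); r=cv2.minAreaRect(P); b=cv2.boxPoints(r); e=max([b[1]-b[0],b[2]-b[1]],key=np.linalg.norm); print(nm,cv2.boundingRect(k),np.round(r[0],1),np.round(r[1],1),np.degrees(np.arctan2(e[1],e[0])))
E
```

```text
t 12.88 pos [ 464.4 -260.3  182. ] yaw -76.1 w 68.2 F [-0.9 -0.3  0.9]
xyz cm [ 5.88  0.45 15.4 ] ang [0.001 0.001 0.001]
blade (205, 317, 112, 131) [481.  -83.8] [131.7  81.8] 87.27298
blade (15, 265, 200, 135) [609.  -95.6] [158.8 135. ] 1.1492021
blade (157, 95, 330, 63) [ 477.7 -321. ] [239.5  44.3] 13.849659
blade (517, 0, 123, 335) [ 273.8 -317.8] [ 93.7 264.6] -63.973557
grip (0, 299, 640, 181) [ 428.1 -115.2] [555.1 171.4] 13.812769
grip (291, 116, 62, 24) [ 477.8 -321.1] [41.3 15. ] 13.853482
```

View pics/w4.png

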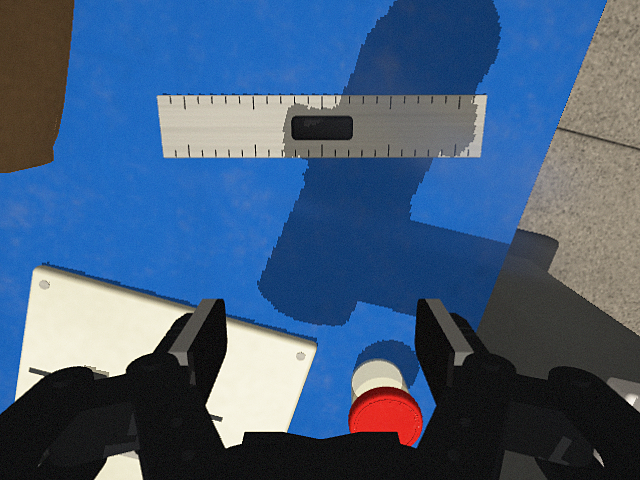

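The grip block is at (322,128), centred at (477.7,-321) and 13.9°. I'll grasp it along its 42 mm length.

```bash
python3 -c "
from h import *
plan(477.7,-321,10,-76.15)"
```

```text
t 12.93 pos [ 464.4 -260.3  182.2] yaw -76.2 w 68.3 F [-0.6 -0.1  0.3]
xyz cm [ 6.22  0.15 17.22] ang [ 0.001  0.    -0.   ]
```

{"name": "move_arm", "arguments": {"moves": [{"gripper": 0.6,"xyz": [6.2,0.15,6],"angular": [0,0,0]},{"gripper": 0.6,"xyz": [6.2,0.15,11],"angular": [0,0,0]},{"gripper": 0.6,"xyz": [6.2,0.15,14],"angular": [0,0,0]},{"gripper": 0.6,"xyz": [6.2,0.15,16.2],"angular": [0,0,0]},{"gripper": 0.6,"xyz": [6.2,0.15,17.1],"angular": [0,0,0]},{"gripper": 0.6,"xyz": [6.2,0.15,17.1],"angular": [0,0,0]}]}}

```text
clock: 13.68
position: [477.8, -320.9, 11.7]
ee_rot: [0.787, -0.617, -0.0, 0.0]
contact_force: [1.2, -0.6, 0.1]
gripper_width: 68.2
```

{"name": "move_arm", "arguments": {"moves": [{"gripper": -1,"xyz": [0,0,0],"angular": [0,0,0]},{"gripper": -1,"xyz": [0,0,0],"angular": [0,0,0]},{"gripper": -1,"xyz": [0,0,0],"angular": [0,0,0]},{"gripper": -1,"xyz": [0,0,0],"angular": [0,0,0]}]}}

```text
clock: 14.18
position: [478.7, -321.2, 13.4]
ee_rot: [0.787, -0.617, 0.001, -0.0]
contact_force: [0.3, 1.7, 6.1]
gripper_width: 40.9
```

```bash
python3 -c "
from h import *
plan(480,-80,115,-4);plan(478,-321,115,-4)"
```

```text
t 14.18 pos [ 478.7 -321.2   13.4] yaw -76.2 w 40.9 F [0.3 1.7 6.1]
xyz cm [-23.37  -5.9  -10.18] ang [-1.00e-03 -3.00e-03 -1.26e+00]
t 14.18 pos [ 478.7 -321.2   13.4] yaw -76.2 w 40.9 F [0.3 1.7 6.1]
xyz cm [ -0.02   0.04 -10.16] ang [-1.00e-03 -3.00e-03 -1.26e+00]
```

{"name": "move_arm", "arguments": {"moves": [{"gripper": -1,"xyz": [0,0,-1],"angular": [0,0,0]},{"gripper": -1,"xyz": [0,0,-5],"angular": [0,0,0]},{"gripper": -1,"xyz": [0,0,-10.2],"angular": [0,0,0]},{"gripper": -1,"xyz": [-4,-1,-10.2],"angular": [0,0,-0.17]},{"gripper": -1,"xyz": [-8,-2,-10.2],"angular": [0,0,-0.34]},{"gripper": -1,"xyz": [-12,-3,-10.2],"angular": [0,0,-0.51]},{"gripper": -1,"xyz": [-16,-4,-10.2],"angular": [0,0,-0.68]},{"gripper": -1,"xyz": [-20,-5,-10.2],"angular": [0,0,-0.85]},{"gripper": -1,"xyz": [-23.4,-5.9,-10.2],"angular": [0,0,-1.02]},{"gripper": -1,"xyz": [-23.4,-5.9,-10.2],"angular": [0,0,-1.19]}]}}

```text
clock: 15.42
position: [478.5, -77.6, 113.8]
ee_rot: [0.998, -0.066, -0.001, -0.0]
contact_force: [0.2, 0.1, -3.6]
gripper_width: 40.7
```

```bash
python3 -c "
from h import *
plan(576,-4,80,-4)"
```

```text
t 15.43 pos [478.5 -77.6 113.8] yaw -7.6 w 40.7 F [ 0.2  0.1 -3.6]
xyz cm [ 8.7  -8.58  3.37] ang [-0.     0.001 -0.062]
```

{"name": "move_arm", "arguments": {"moves": [{"gripper": -1,"xyz": [4,-4,1],"angular": [0,0,-0.03]},{"gripper": -1,"xyz": [8.7,-8.6,3.4],"angular": [0,0,-0.062]},{"gripper": -1,"xyz": [8.7,-8.6,3.4],"angular": [0,0,-0.062]},{"gripper": -1,"xyz": [8.7,-8.6,3.4],"angular": [0,0,-0.062]},{"gripper": -1,"xyz": [8.7,-8.6,3.4],"angular": [0,0,-0.062]}]}}

```text
clock: 16.05
position: [576.2, -7.5, 80.1]
ee_rot: [0.999, -0.04, -0.0, 0.0]
contact_force: [-0.9, -1.2, -3.7]
gripper_width: 40.4
```

```bash
python3 - <<'E'
from h import *
plan(580,-4,27,-4)
snap('wrist','w5')
E
```

```text
t 16.05 pos [576.2  -7.5  80.1] yaw -4.6 w 40.4 F [-0.9 -1.2 -3.7]
xyz cm [ 0.35 -0.38  5.31] ang [ 0.     0.001 -0.01 ]
```

View pics/w5.png

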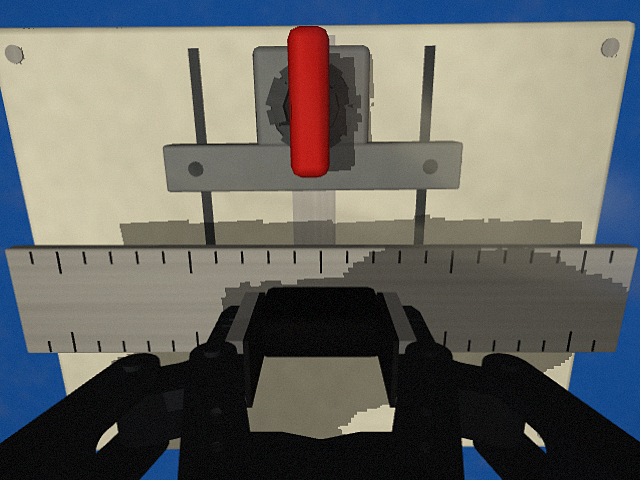

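```bash
python3 - <<'E'
from h import *
im,d,c=load('w5')
for z,uv in((72.7,[[8,247],[636,248]]),(12,[[165,190],[461,187]]),(26,[[165,190],[461,187]])):
    P=onplane(c,uv,z); v=P[0]-P[1]; print(z,np.round(P,1),'ang-90',np.degrees(np.arctan2(v[1],v[0]))-90,'mid',P.mean(0))
print(bydepth(c,[[300,260]],d[260,300]))
cv2.imwrite('pics/c5.png',cv2.resize(im[130:260,150:480],None,fx=2.4,fy=2.4))
E
```

```text
72.7 [[ 608.4  108.7   72.7]
 [ 589.1 -126.8   72.7]] ang-90 -4.681129180490132 mid [598.73083284  -9.07563613  72.7       ]
12 [[616.3  69.7  12. ]
 [605.8 -80.8  12. ]] ang-90 -3.9930841620861486 mid [611.01479024  -5.54670592  12.        ]
26 [[618.3  64.2  26. ]
 [608.5 -76.2  26. ]] ang-90 -3.9930841620861486 mid [613.40591087  -5.98959654  26.        ]
[[ 5.94599086e+02 -2.71151920e-01  7.32908437e+01]]
```

{"name": "move_arm", "arguments": {"moves": [{"gripper": -1,"xyz": [0.85,-0.4,1.5],"angular": [0,0,-0.011]},{"gripper": -1,"xyz": [0.85,-0.4,3.5],"angular": [0,0,-0.011]},{"gripper": -1,"xyz": [0.85,-0.4,4.8],"angular": [0,0,-0.011]},{"gripper": -1,"xyz": [0.85,-0.4,5.3],"angular": [0,0,-0.011]},{"gripper": -1,"xyz": [0.85,-0.4,5.3],"angular": [0,0,-0.011]}]}}

```text
clock: 16.73
position: [586.5, -3.4, 26.8]
ee_rot: [0.999, -0.034, 0.0, 0.0]
contact_force: [-0.1, 1.0, -3.1]
gripper_width: 40.5
```

```bash
python3 -c "
from h import *
plan(590.8,-4.4,25.4,-4)"
```

```text
t 16.73 pos [586.5  -3.4  26.8] yaw -3.9 w 40.5 F [-0.1  1.  -3.1]
xyz cm [0.43 0.07 0.14] ang [ 0.    -0.     0.002]
```

Next I lower 1.2 mm and push towards the fence.

{"name": "move_arm", "arguments": {"moves": [{"gripper": -1,"xyz": [0,0,0.12],"angular": [0,0,0]},{"gripper": -1,"xyz": [0.2,0,0.12],"angular": [0,0,0]},{"gripper": -1,"xyz": [0.4,0,0.12],"angular": [0,0,0]},{"gripper": -1,"xyz": [0.55,0,0.12],"angular": [0,0,0]},{"gripper": -1,"xyz": [0.55,0,0.12],"angular": [0,0,0]}]}}

```text
clock: 17.35
position: [590.2, -3.7, 25.7]
ee_rot: [0.999, -0.034, -0.002, 0.0]
contact_force: [-4.5, 2.9, 0.6]
gripper_width: 40.7
```

{"name": "move_arm", "arguments": {"moves": [{"gripper": -1,"xyz": [0.1,0,0.05],"angular": [0,0,0]},{"gripper": -1,"xyz": [0.15,0,0.05],"angular": [0,0,0]}]}}

```text
clock: 17.6
position: [590.2, -3.7, 25.6]
ee_rot: [0.999, -0.034, -0.003, 0.0]
contact_force: [-10.0, 3.2, 6.5]
gripper_width: 40.5
```

{"name": "move_arm", "arguments": {"moves": [{"gripper": 0.6,"xyz": [0.1,0,0],"angular": [0,0,0]},{"gripper": 0.6,"xyz": [0,0,0],"angular": [0,0,0]},{"gripper": 0.6,"xyz": [0,0,-0.5],"angular": [0,0,0]},{"gripper": 0.6,"xyz": [0,0,-3],"angular": [0,0,0]},{"gripper": 0.6,"xyz": [-2,0,-9],"angular": [0,0,0]},{"gripper": 0.6,"xyz": [-4,0,-14],"angular": [0,0,0]},{"gripper": 0.6,"xyz": [-4,0,-16],"angular": [0,0,0]}]}}

```text
clock: 18.48
position: [554.0, -0.9, 189.6]
ee_rot: [0.999, -0.034, 0.003, -0.001]
contact_force: [0.9, -0.3, -0.4]
gripper_width: 68.5
```

```bash
python3 - <<'E'
from h import *
plan(590,-4,25.4,-4)
snap('wrist','w6'); snap('top','top1')
E
```

```text
t 18.48 pos [554.   -0.9 189.6] yaw -3.8 w 68.5 F [ 0.9 -0.3 -0.4]
xyz cm [ 3.5   0.09 16.45] ang [-0.002 -0.007  0.003]
```

View pics/w6.png

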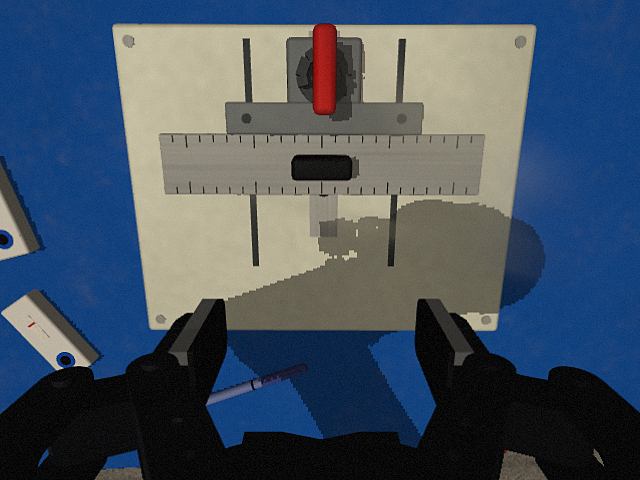

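The straightedge lies flush against the fence, with its far edge at row 134 touching the fence bar and its near edge at row 194. Now I'll compute the edge position and the cassette positions.

```bash
cat > cass.py <<'E'
from h import *
import sys
def cass(name,z=15,zw=15):
    im,d,c=load(name); H,S,V=cv2.split(cv2.cvtColor(im,cv2.COLOR_BGR2HSV))
    m=((S<75)&(V>110)).astype(np.uint8)*255
    cs,_=cv2.findContours(m,cv2.RETR_EXTERNAL,cv2.CHAIN_APPROX_NONE)
    for k in cs:
        if cv2.contourArea(k)<120: continue
        P=onplane(c,k.reshape(-1,2),z)[:,:2].astype(np.float32); r=cv2.minAreaRect(P); w,h=sorted(r[1])
        if not(24<w<38 and 70<h<92): continue
        b=cv2.boxPoints(r); e=max([b[1]-b[0],b[2]-b[1]],key=np.linalg.norm)
        # dark blue well inside
        mm=np.zeros_like(m); cv2.drawContours(mm,[k],-1,255,-1); mm=cv2.erode(mm,np.ones((3,3)))
        q=np.argwhere((mm>0)&(V<130)&(S>60)&(H>95)&(H<130))[:,::-1]
        W=onplane(c,q,z)[:,:2].mean(0) if len(q) else np.array([np.nan]*2)
        if len(q) and (np.array(r[0])-W)@e<0: e=-e
        print(name,'mid',np.round(r[0],1),'size',np.round([w,h],1),'yaw',round(float(np.degrees(np.arctan2(e[1],e[0]))),1),'well',np.round(W,1),'d',round(float(np.linalg.norm(W-r[0])),1))
if __name__=='__main__': cass(sys.argv[1],float(sys.argv[2]) if len(sys.argv)>2 else 15)
E
python3 cass.py top1; python3 - <<'E'
from h import *
im,d,c=load('w6')
P=onplane(c,[[166,194],[483,194],[161,135],[484,135]],18); print(np.round(P,1),P.mean(0))
for i in(0,2):
    v=P[i]-P[i+1]; print(np.degrees(np.arctan2(v[1],v[0]))-90)
P=onplane(c,[[225,134],[424,134]],26);v=P[0]-P[1];print(P.round(1),np.degrees(np.arctan2(v[1],v[0]))-90)
E
```

```text
top1 mid [443.6 364.6] size [31.6 80.8] yaw -32.4 well [423. 378.] d 24.6
[[ 575.7  116.9   18. ]
 [ 559.5 -124.4   18. ]
 [ 619.3  113.1   18. ]
 [ 603.4 -123.3   18. ]] [589.48072737  -4.39575266  18.        ]
-3.828381902675787
-3.8394601671057274
[[617.1  64.4  26. ]
 [607.5 -77.6  26. ]] -3.840901135668531
```

```bash
python3 -c "
from h import *
plan(520,250,200,8)"
```

```text
t 18.57 pos [555.1  -0.8 188.9] yaw -3.8 w 68.2 F [ 1.1  0.7 -0.3]
xyz cm [ -5.18 -24.79  -1.1 ] ang [-0.001 -0.008 -0.207]
```

{"name": "move_arm", "arguments": {"moves": [{"gripper": 0.2,"xyz": [-5.2,-24.8,-1.1],"angular": [0,0,-0.207]},{"gripper": 0.2,"xyz": [-5.2,-24.8,-1.1],"angular": [0,0,-0.207]},{"gripper": 0.2,"xyz": [-5.2,-24.8,-1.1],"angular": [0,0,-0.207]},{"gripper": 0.2,"xyz": [-5.2,-24.8,-1.1],"angular": [0,0,-0.207]},{"gripper": 0.2,"xyz": [-5.2,-24.8,-1.1],"angular": [0,0,-0.207]},{"gripper": 0.2,"xyz": [-5.2,-24.8,-1.1],"angular": [0,0,-0.207]},{"gripper": 0.2,"xyz": [-5.2,-24.8,-1.1],"angular": [0,0,-0.207]},{"gripper": 0.2,"xyz": [-5.2,-24.8,-1.1],"angular": [0,0,-0.207]}]}}

```text
clock: 19.58
position: [518.5, 248.5, 196.0]
ee_rot: [0.998, 0.069, -0.0, 0.0]
contact_force: [-0.0, -0.7, 1.0]
gripper_width: 51.3
```

```bash
python3 - <<'E'
from h import *
from cass import cass
snap('wrist','w7'); cass('w7')
plan(572,256,3,8)
E
```

```text
w7 mid [445.2 364.8] size [29.9 84.2] yaw -32.0 well [422.2 378.6] d 26.8
w7 mid [460.2 241.4] size [30.5 82.3] yaw 30.1 well [434.4 227.2] d 29.4
w7 mid [571.6 257.4] size [29.5 79.6] yaw 10.4 well [547.7 253.1] d 24.4
t 19.62 pos [518.5 248.7 196.1] yaw 7.9 w 51.4 F [-0.5 -0.3 -0.4]
xyz cm [ 5.4   0.   19.31] ang [ 0.     0.    -0.002]
```

View pics/w7.png

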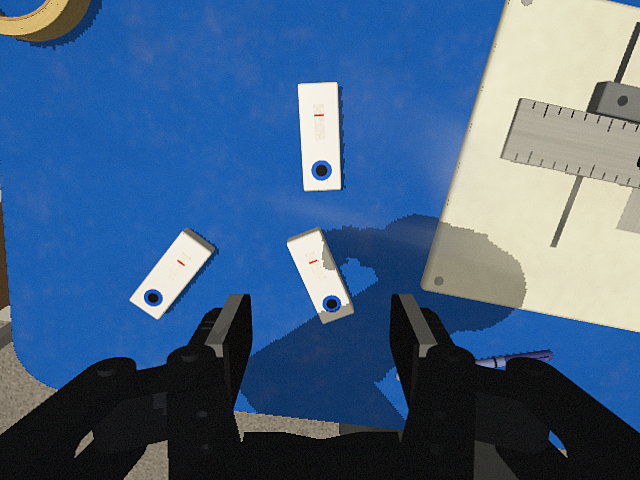

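Three cassettes with blue wells on the near side: C at (320,135), B at (320,275), A at (172,273). I'll grasp C first.

```bash
python3 -c "
from h import *
plan(571.6,257,2.5,10)"
```

```text
t 19.62 pos [518.5 248.7 196.1] yaw 7.9 w 51.4 F [-0.5 -0.3 -0.4]
xyz cm [ 5.37 -0.1  19.36] ang [ 0.     0.    -0.037]
```

{"name": "move_arm", "arguments": {"moves": [{"gripper": 0.2,"xyz": [5.4,-0.1,5],"angular": [0,0,-0.037]},{"gripper": 0.2,"xyz": [5.4,-0.1,10],"angular": [0,0,-0.037]},{"gripper": 0.2,"xyz": [5.4,-0.1,14],"angular": [0,0,-0.037]},{"gripper": 0.2,"xyz": [5.4,-0.1,17],"angular": [0,0,-0.037]},{"gripper": 0.2,"xyz": [5.4,-0.1,19],"angular": [0,0,-0.037]},{"gripper": 0.2,"xyz": [5.4,-0.1,19.3],"angular": [0,0,-0.037]},{"gripper": -1,"xyz": [5.4,-0.1,19.3],"angular": [0,0,-0.037]},{"gripper": -1,"xyz": [5.4,-0.1,19.3],"angular": [0,0,-0.037]},{"gripper": -1,"xyz": [5.4,-0.1,19.3],"angular": [0,0,-0.037]},{"gripper": -1,"xyz": [5.4,-0.1,19.3],"angular": [0,0,-0.037]}]}}

```text
clock: 20.88
position: [572.3, 258.7, 4.4]
ee_rot: [0.996, 0.088, 0.001, -0.0]
contact_force: [-1.0, -0.5, 5.3]
gripper_width: 27.8
```

```bash
python3 -c "
from h import *
plan(516,-69,90,-4)"
```

```text
t 20.88 pos [572.3 258.7   4.4] yaw 10.1 w 27.8 F [-1.  -0.5  5.3]
xyz cm [-11.28  31.27  -8.6 ] ang [-0.001 -0.002  0.246]
```

{"name": "move_arm", "arguments": {"moves": [{"gripper": -1,"xyz": [0,0,-4],"angular": [0,0,0]},{"gripper": -1,"xyz": [0,0,-8.6],"angular": [0,0,0]},{"gripper": -1,"xyz": [-2,6,-8.6],"angular": [0,0,0.1]},{"gripper": -1,"xyz": [-4,12,-8.6],"angular": [0,0,0.246]},{"gripper": -1,"xyz": [-6.5,18,-8.6],"angular": [0,0,0.246]},{"gripper": -1,"xyz": [-9,24,-8.6],"angular": [0,0,0.246]},{"gripper": -1,"xyz": [-11.3,30,-8.6],"angular": [0,0,0.246]},{"gripper": -1,"xyz": [-11.3,31.3,-8.6],"angular": [0,0,0.246]},{"gripper": -1,"xyz": [-11.3,31.3,-8.6],"angular": [0,0,0.246]}]}}

```text
clock: 22.0
position: [514.7, -71.0, 89.0]
ee_rot: [0.999, -0.036, -0.0, -0.0]
contact_force: [0.9, 0.1, -0.7]
gripper_width: 28.1
```

```bash
python3 - <<'E'
from h import *
plan(516,-69.5,17.5,-3.9)
im,d,c=snap('wrist','w8')
cv2.imwrite('pics/w8s.png',im)
E
```

```text
t 22.0 pos [514.7 -71.   89. ] yaw -4.2 w 28.1 F [ 0.9  0.1 -0.7]
xyz cm [ 0.12 -0.16  7.15] ang [-0.     0.    -0.005]
```

View pics/w8s.png

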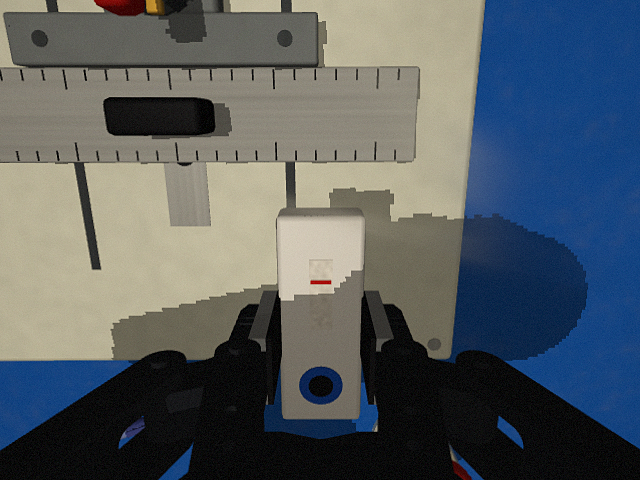

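Cassette C is held square, with its plain end at row 210 facing the straightedge. I'll lower it and push.

{"name": "move_arm", "arguments": {"moves": [{"gripper": -1,"xyz": [0.0,-0.15,3.5],"angular": [0,0,-0.005]},{"gripper": -1,"xyz": [0.0,-0.15,6],"angular": [0,0,-0.005]},{"gripper": -1,"xyz": [0.0,-0.15,7.1],"angular": [0,0,-0.005]},{"gripper": -1,"xyz": [0.0,-0.15,7.25],"angular": [0,0,-0.005]},{"gripper": -1,"xyz": [0.0,-0.15,7.25],"angular": [0,0,-0.005]}]}}

```text
clock: 22.68
position: [515.8, -67.6, 17.0]
ee_rot: [0.999, -0.032, 0.0, -0.0]
contact_force: [-0.5, -0.5, 0.0]
gripper_width: 28.3
```

{"name": "move_arm", "arguments": {"moves": [{"gripper": -1,"xyz": [0.2,0,0],"angular": [0,0,0]},{"gripper": -1,"xyz": [0.4,0,0],"angular": [0,0,0]},{"gripper": -1,"xyz": [0.5,0,0],"angular": [0,0,0]},{"gripper": -1,"xyz": [0.5,0,0],"angular": [0,0,0]}]}}

```text
clock: 23.18
position: [520.4, -68.5, 16.7]
ee_rot: [0.999, -0.033, 0.0, -0.0]
contact_force: [0.6, 0.4, -1.2]
gripper_width: 27.9
```

{"name": "move_arm", "arguments": {"moves": [{"gripper": -1,"xyz": [0.2,0,0.03],"angular": [0,0,0]},{"gripper": -1,"xyz": [0.3,0,0.05],"angular": [0,0,0]},{"gripper": -1,"xyz": [0.3,0,0.05],"angular": [0,0,0]}]}}

```text
clock: 23.55
position: [522.8, -68.8, 16.4]
ee_rot: [0.999, -0.032, -0.001, 0.0]
contact_force: [-2.6, -1.4, 5.6]
gripper_width: 28.2
```

{"name": "move_arm", "arguments": {"moves": [{"gripper": -1,"xyz": [0.1,0,-0.03],"angular": [0,0,0]},{"gripper": -1,"xyz": [0.15,0,-0.03],"angular": [0,0,0]},{"gripper": -1,"xyz": [0.15,0,-0.03],"angular": [0,0,0]}]}}

```text
clock: 23.92
position: [523.7, -68.8, 16.4]
ee_rot: [0.999, -0.033, -0.001, 0.0]
contact_force: [-5.1, 1.0, 5.9]
gripper_width: 28.2
```

{"name": "move_arm", "arguments": {"moves": [{"gripper": -1,"xyz": [0.1,0,-0.03],"angular": [0,0,0]},{"gripper": -1,"xyz": [0.1,0,-0.03],"angular": [0,0,0]},{"gripper": -1,"xyz": [0.1,0,-0.03],"angular": [0,0,0]}]}}

```text
clock: 24.3
position: [523.7, -68.8, 16.4]
ee_rot: [0.999, -0.033, -0.002, 0.0]
contact_force: [-6.9, 1.4, 6.9]
gripper_width: 28.2
```

{"name": "move_arm", "arguments": {"moves": [{"gripper": 0.2,"xyz": [0,0,0],"angular": [0,0,0]},{"gripper": 0.2,"xyz": [0,0,0],"angular": [0,0,0]},{"gripper": 0.2,"xyz": [0,0,-1],"angular": [0,0,0]},{"gripper": 0.2,"xyz": [0,0,-5],"angular": [0,0,0]},{"gripper": 0.2,"xyz": [0,0,-11],"angular": [0,0,0]},{"gripper": 0.2,"xyz": [-2,0,-17],"angular": [0,0,0]},{"gripper": 0.2,"xyz": [-2,0,-17],"angular": [0,0,0]}]}}

```text
clock: 25.18
position: [508.3, -67.3, 193.0]
ee_rot: [0.999, -0.032, 0.007, -0.001]
contact_force: [-0.2, -0.1, -0.2]
gripper_width: 51.1
```

```bash
python3 - <<'E'
from h import *
from cass import cass
snap('wrist','w9'); cass('w9',27)
plan(430,224,180,30)
E
```

```text
t 25.23 pos [507.  -67.3 190.1] yaw -3.7 w 51.2 F [ 0.3  1.1 -1.2]
xyz cm [ -9.57 -28.57   0.99] ang [ 0.    -0.008 -0.588]
```

View pics/w9.png

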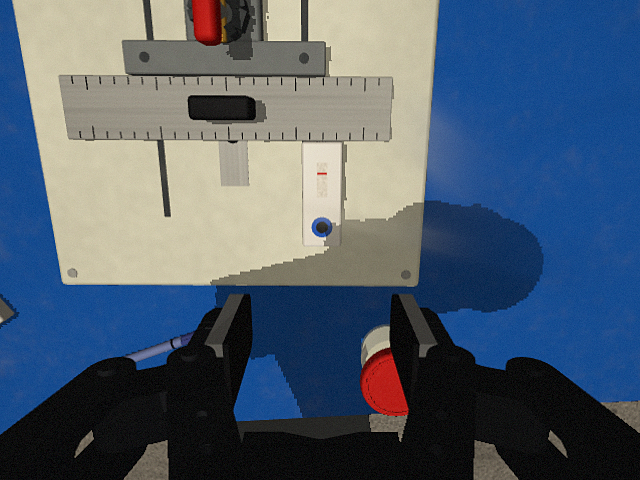

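C touches the straightedge: its plain end is at row 142 and the blade edge at row 140. Next is B.

{"name": "move_arm", "arguments": {"moves": [{"gripper": 0.2,"xyz": [-9.6,-28.6,1],"angular": [0,0,-0.588]},{"gripper": 0.2,"xyz": [-9.6,-28.6,1],"angular": [0,0,-0.588]},{"gripper": 0.2,"xyz": [-9.6,-28.6,1],"angular": [0,0,-0.588]},{"gripper": 0.2,"xyz": [-9.6,-28.6,1],"angular": [0,0,-0.588]},{"gripper": 0.2,"xyz": [-9.6,-28.6,1],"angular": [0,0,-0.588]},{"gripper": 0.2,"xyz": [-9.6,-28.6,1],"angular": [0,0,-0.588]},{"gripper": 0.2,"xyz": [-9.6,-28.6,1],"angular": [0,0,-0.588]},{"gripper": 0.2,"xyz": [-9.6,-28.6,1],"angular": [0,0,-0.588]},{"gripper": 0.2,"xyz": [-9.6,-28.6,1],"angular": [0,0,-0.588]}]}}

```text
clock: 26.35
position: [428.8, 223.1, 176.6]
ee_rot: [0.966, 0.258, -0.0, 0.0]
contact_force: [0.7, -0.1, 0.5]
gripper_width: 51.5
```

```bash
python3 - <<'E'
from h import *
from cass import cass
snap('wrist','w10'); cass('w10')
plan(459.7,240.8,2.5,30)
E
```

```text
w10 mid [458.5 241.3] size [29.5 79.2] yaw 30.1 well [437.9 228.6] d 24.2
w10 mid [443.1 365.7] size [29.7 79.4] yaw -32.1 well [422.4 379.4] d 24.8
t 26.4 pos [428.9 223.2 176.7] yaw 29.9 w 51.1 F [-0.7  0.4 -0.4]
xyz cm [3.550e+00 1.000e-02 1.742e+01] ang [ 0.     0.    -0.002]
```

{"name": "move_arm", "arguments": {"moves": [{"gripper": 0.2,"xyz": [3.45,-0.1,5],"angular": [0,0,0]},{"gripper": 0.2,"xyz": [3.45,-0.1,10],"angular": [0,0,0]},{"gripper": 0.2,"xyz": [3.45,-0.1,14],"angular": [0,0,0]},{"gripper": 0.2,"xyz": [3.45,-0.1,16.8],"angular": [0,0,0]},{"gripper": 0.2,"xyz": [3.45,-0.1,17.4],"angular": [0,0,0]},{"gripper": 0.2,"xyz": [3.45,-0.1,17.4],"angular": [0,0,0]},{"gripper": -1,"xyz": [3.45,-0.1,17.4],"angular": [0,0,0]},{"gripper": -1,"xyz": [3.45,-0.1,17.4],"angular": [0,0,0]},{"gripper": -1,"xyz": [3.45,-0.1,17.4],"angular": [0,0,0]},{"gripper": -1,"xyz": [3.45,-0.1,17.4],"angular": [0,0,0]}]}}

```text
clock: 27.65
position: [458.8, 242.9, 4.5]
ee_rot: [0.966, 0.259, 0.001, -0.001]
contact_force: [-0.0, -1.3, 6.6]
gripper_width: 28.4
```

```bash
python3 -c "
from h import *
plan(519.4,1,90,-3.9)"
```

```text
t 27.65 pos [458.8 242.9   4.5] yaw 30.0 w 28.4 F [-0.  -1.3  6.6]
xyz cm [-6.82 23.98 -8.59] ang [-0.001 -0.003  0.592]
```

{"name": "move_arm", "arguments": {"moves": [{"gripper": -1,"xyz": [0,0,-4],"angular": [0,0,0]},{"gripper": -1,"xyz": [0,0,-8.6],"angular": [0,0,0]},{"gripper": -1,"xyz": [-1,4,-8.6],"angular": [0,0,0.15]},{"gripper": -1,"xyz": [-2.5,9,-8.6],"angular": [0,0,0.3]},{"gripper": -1,"xyz": [-4,14,-8.6],"angular": [0,0,0.45]},{"gripper": -1,"xyz": [-5.5,19,-8.6],"angular": [0,0,0.592]},{"gripper": -1,"xyz": [-6.8,24,-8.6],"angular": [0,0,0.592]},{"gripper": -1,"xyz": [-6.8,24,-8.6],"angular": [0,0,0.592]},{"gripper": -1,"xyz": [-6.8,24,-8.6],"angular": [0,0,0.592]}]}}

```text
clock: 28.78
position: [518.9, 0.3, 89.0]
ee_rot: [0.999, -0.035, 0.0, -0.0]
contact_force: [0.7, -0.3, 0.1]
gripper_width: 27.9
```

```bash
python3 - <<'E'
from h import *
from cass import cass
snap('wrist','w11'); cass('w11',99.5); cass('w11',27)
plan(519.4,1,17,-3.9)
E
```

```text
t 28.82 pos [518.9   0.8  89. ] yaw -3.9 w 28.3 F [ 0.8  0.  -0.9]
xyz cm [ 0.05 -0.02  7.2 ] ang [-0. -0. -0.]
```

{"name": "move_arm", "arguments": {"moves": [{"gripper": -1,"xyz": [0.1,0,3.5],"angular": [0,0,0]},{"gripper": -1,"xyz": [0.1,0,6],"angular": [0,0,0]},{"gripper": -1,"xyz": [0.1,0,7.1],"angular": [0,0,0]},{"gripper": -1,"xyz": [0.1,0,7.23],"angular": [0,0,0]},{"gripper": -1,"xyz": [0.1,0,7.23],"angular": [0,0,0]},{"gripper": -1,"xyz": [0.3,0,7.23],"angular": [0,0,0]},{"gripper": -1,"xyz": [0.5,0,7.23],"angular": [0,0,0]},{"gripper": -1,"xyz": [0.7,0,7.23],"angular": [0,0,0]},{"gripper": -1,"xyz": [0.7,0,7.23],"angular": [0,0,0]}]}}

```text
clock: 29.95
position: [526.4, -0.2, 16.5]
ee_rot: [0.999, -0.034, 0.0, -0.0]
contact_force: [1.6, -0.2, -0.5]
gripper_width: 28.2
```

{"name": "move_arm", "arguments": {"moves": [{"gripper": -1,"xyz": [0.15,0,0],"angular": [0,0,0]},{"gripper": -1,"xyz": [0.25,0,0],"angular": [0,0,0]},{"gripper": -1,"xyz": [0.25,0,0],"angular": [0,0,0]}]}}

```text
clock: 30.32
position: [528.4, -0.4, 16.5]
ee_rot: [0.999, -0.034, -0.0, 0.0]
contact_force: [-0.6, -0.5, 0.7]
gripper_width: 28.5
```

{"name": "move_arm", "arguments": {"moves": [{"gripper": -1,"xyz": [0.15,0,0.02],"angular": [0,0,0]},{"gripper": -1,"xyz": [0.25,0,0.02],"angular": [0,0,0]},{"gripper": -1,"xyz": [0.25,0,0.02],"angular": [0,0,0]}]}}

```text
clock: 30.7
position: [529.4, -0.6, 16.4]
ee_rot: [0.999, -0.035, -0.002, 0.0]
contact_force: [-5.8, 1.2, 7.0]
gripper_width: 28.3
```

{"name": "move_arm", "arguments": {"moves": [{"gripper": -1,"xyz": [0.1,0,-0.03],"angular": [0,0,0]},{"gripper": -1,"xyz": [0.1,0,-0.03],"angular": [0,0,0]}]}}

```text
clock: 30.95
position: [529.4, -0.7, 16.5]
ee_rot: [0.999, -0.035, -0.003, 0.0]
contact_force: [-6.7, 2.8, 7.7]
gripper_width: 28.2
```

{"name": "move_arm", "arguments": {"moves": [{"gripper": 0.2,"xyz": [0,0,0],"angular": [0,0,0]},{"gripper": 0.2,"xyz": [0,0,0],"angular": [0,0,0]},{"gripper": 0.2,"xyz": [0,0,-1],"angular": [0,0,0]},{"gripper": 0.2,"xyz": [0,0,-5],"angular": [0,0,0]},{"gripper": 0.2,"xyz": [0,0,-11],"angular": [0,0,0]},{"gripper": 0.2,"xyz": [-2,0,-17],"angular": [0,0,0]},{"gripper": 0.2,"xyz": [-2,0,-17],"angular": [0,0,0]}]}}

```text
clock: 31.82
position: [514.3, 1.4, 192.7]
ee_rot: [0.999, -0.034, 0.006, -0.002]
contact_force: [0.0, -0.3, -1.4]
gripper_width: 51.2
```

```bash
python3 - <<'E'
from h import *
from cass import cass
snap('wrist','w12')
plan(418,381,180,-32)
E
```

```text
t 31.88 pos [512.9   1.2 189.8] yaw -3.9 w 51.4 F [ 0.3  0.3 -0.8]
xyz cm [-12.08 -37.24   1.  ] ang [-0.004 -0.006  0.49 ]
```

View pics/w12.png

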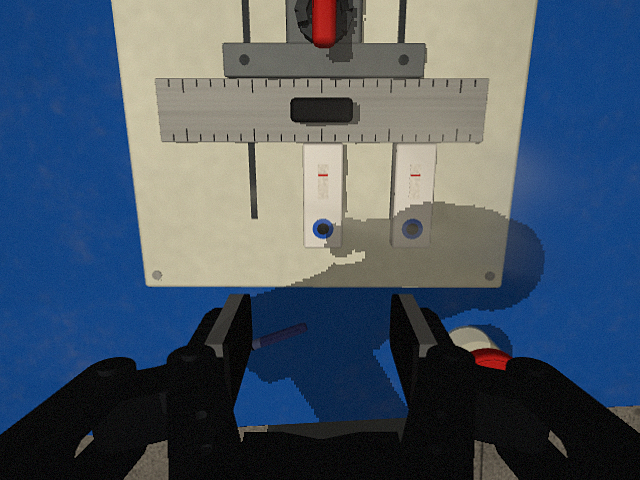

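Both cassettes are flush, with plain ends at row 143. Now A.

{"name": "move_arm", "arguments": {"moves": [{"gripper": 0.2,"xyz": [-12.1,-37.2,1],"angular": [0,0,0.49]},{"gripper": 0.2,"xyz": [-12.1,-37.2,1],"angular": [0,0,0.49]},{"gripper": 0.2,"xyz": [-12.1,-37.2,1],"angular": [0,0,0.49]},{"gripper": 0.2,"xyz": [-12.1,-37.2,1],"angular": [0,0,0.49]},{"gripper": 0.2,"xyz": [-12.1,-37.2,1],"angular": [0,0,0.49]},{"gripper": 0.2,"xyz": [-12.1,-37.2,1],"angular": [0,0,0.49]},{"gripper": 0.2,"xyz": [-12.1,-37.2,1],"angular": [0,0,0.49]},{"gripper": 0.2,"xyz": [-12.1,-37.2,1],"angular": [0,0,0.49]},{"gripper": 0.2,"xyz": [-12.1,-37.2,1],"angular": [0,0,0.49]},{"gripper": 0.2,"xyz": [-12.1,-37.2,1],"angular": [0,0,0.49]}]}}

```text
clock: 33.12
position: [417.1, 379.0, 176.1]
ee_rot: [0.961, -0.277, -0.0, 0.001]
contact_force: [0.4, -0.4, 0.5]
gripper_width: 51.1
```

```bash
python3 - <<'E'
from h import *
from cass import cass
snap('wrist','w13'); cass('w13')
plan(443.1,365.7,2.5,-32)
E
```

```text
w13 mid [403.9 345.2] size [30.5 80.2] yaw -31.9 well [382.7 356.9] d 24.3
t 33.17 pos [417.2 379.1 176.4] yaw -32.1 w 51.2 F [ 0.5 -0.1 -0.2]
xyz cm [ 2.9  -0.25 17.39] ang [ 0.001  0.    -0.002]
```

A was knocked to (404,345). I'll shift over and check again.

```bash
python3 - <<'E'
from h import *
plan(379,360.5,150,-32)
E
```

```text
t 33.17 pos [417.2 379.1 176.4] yaw -32.1 w 51.2 F [ 0.5 -0.1 -0.2]
xyz cm [-2.25  3.6   2.64] ang [ 0.001  0.    -0.002]
```

{"name": "move_arm", "arguments": {"moves": [{"gripper": 0.2,"xyz": [-2.2,3.6,0],"angular": [0,0,0]},{"gripper": 0.2,"xyz": [-2.2,3.6,0],"angular": [0,0,0]},{"gripper": 0.2,"xyz": [-2.2,3.6,0],"angular": [0,0,0]}]}}

```text
clock: 33.55
position: [379.7, 361.3, 177.2]
ee_rot: [0.961, -0.276, 0.0, -0.001]
contact_force: [-0.5, 0.3, 1.7]
gripper_width: 51.3
```

```bash
python3 - <<'E'
from h import *
from cass import cass
snap('wrist','w14'); cass('w14')
plan(404,345,2.5,-32)
E
```

```text
w14 mid [403.2 345. ] size [29.5 79.4] yaw -32.2 well [383.9 354.5] d 21.5
t 33.6 pos [379.9 361.5 177. ] yaw -32.1 w 51.1 F [ 0.1 -0.3 -0.2]
xyz cm [ 2.92  0.14 17.45] ang [-0.001 -0.    -0.001]
```

{"name": "move_arm", "arguments": {"moves": [{"gripper": 0.2,"xyz": [2.85,0.1,5],"angular": [0,0,0]},{"gripper": 0.2,"xyz": [2.85,0.1,10],"angular": [0,0,0]},{"gripper": 0.2,"xyz": [2.85,0.1,14],"angular": [0,0,0]},{"gripper": 0.2,"xyz": [2.85,0.1,16.8],"angular": [0,0,0]},{"gripper": 0.2,"xyz": [2.85,0.1,17.4],"angular": [0,0,0]},{"gripper": 0.2,"xyz": [2.85,0.1,17.4],"angular": [0,0,0]},{"gripper": -1,"xyz": [2.85,0.1,17.4],"angular": [0,0,0]},{"gripper": -1,"xyz": [2.85,0.1,17.4],"angular": [0,0,0]},{"gripper": -1,"xyz": [2.85,0.1,17.4],"angular": [0,0,0]},{"gripper": -1,"xyz": [2.85,0.1,17.4],"angular": [0,0,0]}]}}

```text
clock: 34.85
position: [403.5, 346.5, 4.2]
ee_rot: [0.961, -0.275, 0.001, -0.002]
contact_force: [-1.1, -1.0, 6.8]
gripper_width: 28.4
```

```bash
python3 -c "
from h import *
plan(525,71,90,-3.9)"
```

```text
t 34.85 pos [403.5 346.5   4.2] yaw -32.0 w 28.4 F [-1.1 -1.   6.8]
xyz cm [24.9  16.9  -8.63] ang [-0.003 -0.001 -0.49 ]
```

{"name": "move_arm", "arguments": {"moves": [{"gripper": -1,"xyz": [0,0,-4],"angular": [0,0,0]},{"gripper": -1,"xyz": [0,0,-8.6],"angular": [0,0,0]},{"gripper": -1,"xyz": [4.5,3,-8.6],"angular": [0,0,-0.15]},{"gripper": -1,"xyz": [9,6,-8.6],"angular": [0,0,-0.3]},{"gripper": -1,"xyz": [14,9.5,-8.6],"angular": [0,0,-0.45]},{"gripper": -1,"xyz": [19,13,-8.6],"angular": [0,0,-0.49]},{"gripper": -1,"xyz": [24.9,16.9,-8.6],"angular": [0,0,-0.49]},{"gripper": -1,"xyz": [24.9,16.9,-8.6],"angular": [0,0,-0.49]},{"gripper": -1,"xyz": [24.9,16.9,-8.6],"angular": [0,0,-0.49]}]}}

```text
clock: 35.98
position: [524.2, 69.6, 88.5]
ee_rot: [0.999, -0.035, -0.0, -0.0]
contact_force: [-0.1, -0.1, -0.9]
gripper_width: 27.8
```

```bash
python3 - <<'E'
from h import *
snap('wrist','w15')
plan(525,71,16.8,-3.9)
E
```

```text
t 36.02 pos [524.   70.4  88.6] yaw -3.9 w 28.1 F [ 0.5  0.2 -1. ]
xyz cm [ 0.1  -0.06  7.18] ang [-0.     0.    -0.001]
```

View pics/w15.png

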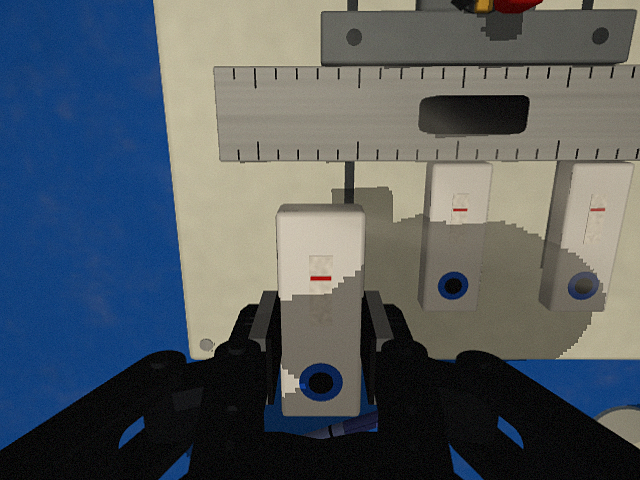

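A is held square, with its plain end at row 207. I'll lower it and push.

{"name": "move_arm", "arguments": {"moves": [{"gripper": -1,"xyz": [0.1,0,3.5],"angular": [0,0,0]},{"gripper": -1,"xyz": [0.1,0,6],"angular": [0,0,0]},{"gripper": -1,"xyz": [0.1,0,7.1],"angular": [0,0,0]},{"gripper": -1,"xyz": [0.1,0,7.2],"angular": [0,0,0]},{"gripper": -1,"xyz": [0.1,0,7.2],"angular": [0,0,0]},{"gripper": -1,"xyz": [0.3,0,7.2],"angular": [0,0,0]},{"gripper": -1,"xyz": [0.5,0,7.2],"angular": [0,0,0]},{"gripper": -1,"xyz": [0.7,0,7.2],"angular": [0,0,0]},{"gripper": -1,"xyz": [0.8,0,7.2],"angular": [0,0,0]},{"gripper": -1,"xyz": [0.8,0,7.2],"angular": [0,0,0]}]}}

```text
clock: 37.28
position: [531.8, 69.4, 16.3]
ee_rot: [0.999, -0.035, -0.001, 0.0]
contact_force: [-2.4, 1.0, 0.6]
gripper_width: 28.1
```

{"name": "move_arm", "arguments": {"moves": [{"gripper": -1,"xyz": [0.1,0,0.02],"angular": [0,0,0]},{"gripper": -1,"xyz": [0.2,0,0.02],"angular": [0,0,0]},{"gripper": -1,"xyz": [0.2,0,0.02],"angular": [0,0,0]}]}}

```text
clock: 37.65
position: [531.8, 69.2, 16.2]
ee_rot: [0.999, -0.035, -0.002, 0.001]
contact_force: [-7.4, 3.7, 5.8]
gripper_width: 28.4
```

{"name": "move_arm", "arguments": {"moves": [{"gripper": -1,"xyz": [0.1,0,0],"angular": [0,0,0]},{"gripper": -1,"xyz": [0.15,0,0],"angular": [0,0,0]},{"gripper": -1,"xyz": [0.15,0,0],"angular": [0,0,0]}]}}

```text
clock: 38.02
position: [531.8, 69.2, 16.2]
ee_rot: [0.999, -0.035, -0.004, 0.001]
contact_force: [-11.0, 5.0, 8.3]
gripper_width: 28.4
```

{"name": "move_arm", "arguments": {"moves": [{"gripper": 0.2,"xyz": [0,0,0],"angular": [0,0,0]},{"gripper": 0.2,"xyz": [0,0,0],"angular": [0,0,0]},{"gripper": 0.2,"xyz": [0,0,-1],"angular": [0,0,0]},{"gripper": 0.2,"xyz": [0,0,-5],"angular": [0,0,0]},{"gripper": 0.2,"xyz": [0,0,-11],"angular": [0,0,0]},{"gripper": 0.2,"xyz": [-2,3,-17],"angular": [0,0,0]},{"gripper": 0.2,"xyz": [-4,7,-17],"angular": [0,0,0]},{"gripper": 0.2,"xyz": [-4,7,-17],"angular": [0,0,0]},{"gripper": 0.2,"xyz": [-4,7,-17],"angular": [0,0,0]}]}}

```text
clock: 39.15
position: [491.4, 2.1, 187.0]
ee_rot: [0.999, -0.035, 0.001, -0.0]
contact_force: [-0.7, -0.1, 0.4]
gripper_width: 51.2
```

```bash
python3 - <<'E'
from h import *
snap('wrist','w16'); plan(500,0,200,-4)
im,d,c=load('w16'); cv2.imwrite('pics/c16.png',cv2.resize(im[20:270,100:520],None,fx=1.9,fy=1.9,interpolation=cv2.INTER_CUBIC))
E
```

```text
t 39.2 pos [491.5   2.5 186.5] yaw -3.9 w 51.1 F [ 0.3  0.9 -0.7]
xyz cm [ 0.86  0.19 -1.35] ang [-0.    -0.001  0.001]
```

View pics/c16.png

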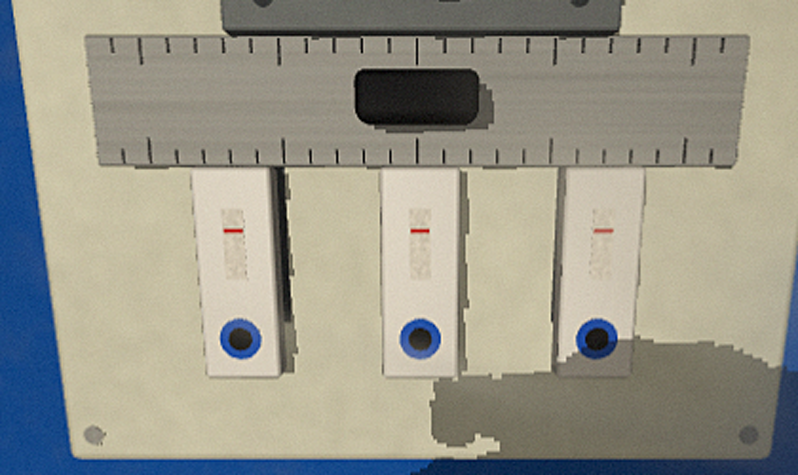

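All three cassettes abut the straightedge, wells towards the robot. One numeric check, then I hand in.

```bash
python3 - <<'E'
from h import *
im,d,c=load('w16')
g=lambda L:np.array(L)/1.9+[100,20]
a=lambda v:np.degrees(np.arctan2(v[1],v[0]))
B=onplane(c,g([[99,165],[737,165],[86,36],[749,36]]),18)[:,:2]; print('blade centre',B.mean(0).round(1),'yaw',a(B[0]-B[1])-90,a(B[2]-B[3])-90)
F=onplane(c,g([[222,35],[621,35]]),26)[:,:2]; print('face',F.mean(0).round(1),a(F[0]-F[1])-90)
n=B[0]-B[1]; n=np.array([n[1],-n[0]])/np.linalg.norm(n)
print('face-blade centre along u',(F.mean(0)-B.mean(0))@n)
for q in ([[207,377],[280,377],[192,168],[273,168]],[[383,378],[458,378],[381,168],[461,168]],[[557,377],[632,377],[567,168],[646,168]]):
    P=onplane(c,g(q),27)[:,:2]; print('near end->blade centre',((P[:2]-B.mean(0))@n).round(1),'len',((P[2:]-P[:2])@n).round(1),'axis yaw',round(a(P[2:].mean(0)-P[:2].mean(0)),1))
s=arm.read_state(); print(s['clock'],s['contact_force']); print(arm.job_done())
E
```

```text
blade centre [589.5  -3.4] yaw -3.972180155321979 -3.97181131808712
face [610.6  -6.2] -3.9741392232033377
face-blade centre along u 21.235369477480596
near end->blade centre [-101.7 -101.7] len [78.5 78.5] axis yaw -4.7
near end->blade centre [-102.1 -102.1] len [78.9 78.9] axis yaw -4.1
near end->blade centre [-101.7 -101.7] len [78.5 78.5] axis yaw -3.6
39.2 [ 0.26765879  0.93098446 -0.72149965]
the job is handed in; nothing more can be done
None
```

I carried out the whole task and handed it in at about 39 s; no verdict is reported.

**Pin and fence:** I pulled the pin up, turned it 1.2 rad into its notch and let go. The handle top then read 88 mm, which means the pin stayed out. I slid the fence to its end stop and turned the pin back. The handle top then read 75 mm and the bar lay along the board, so the pin is home and the fence is about 79–80 mm along.

**Straightedge and cassettes:** I pressed the straightedge against the fence and let go. There were three cassettes, and each one was pushed until it touched the straightedge. One had been knocked about 4 cm aside, so I found it again before picking it up. I saw no fourth cassette, though the area behind the carton was not visible.

**Last checks:**

| Check | Measured | Expected | Allowed |
|---|---|---|---|
| Straightedge yaw vs fence face | equal within about 0.1° | 0° | 1.4° |
| Blade centre to fence face | 21.2 mm | 22.5 mm | 21.5–25.5 mm |
| Cassette near ends to blade centre | 101.7–102.1 mm | 102.5 mm | 101–106 mm |
| Cassette angle vs straightedge | within 0.8° | 0° | 4.6° |

- **One reading out of range:** the blade-to-face distance is 0.3 mm under its limit. I put that down to hand-picked pixels and the 2 mm calibration, because the straightedge is pressed against the fence and cannot physically be that close.
- **Not re-measured:** the cup and timer. I never touched either of them, and the cup still stood in its place in the pictures.

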